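# Park the tipped vacuum carafe upright in its pantry bay

## Robot

A 6-joint arm with a two-finger parallel gripper is mounted at the origin on the work surface. World frame = base frame: x ahead of the robot, y to its left, z up, the work surface at z = 0. Lengths are in mm, angles in degrees, forces in N, time in s.
With the tool pointing down it reaches from about 350 to 850 mm from the base axis. Payload 8.1 kg.
Tool frame: the origin (TCP) lies midway between the tips of the shut fingers; the grasp point (between the pads) lies 19 mm behind it (r.pinch_z is the distance from the TCP to the grasp point, in mm); z points along the fingers, y is the line along which they close (so a half turn about z gives the same grasp; the last joint's range is limited). The gripper opens to 85 mm and grips with 20 to 120 N. Pads are 22 mm wide; open, the fingers measure 114 mm over their backs; the gripper's body (76 mm by 85 mm) begins 54 mm behind the grasp point. The pads swing forward as they close: fully open they stand 13 mm farther back than shut.
Start: joints at [-70.898, 7.471, 85.268, -0, 87.261, -4.893], TCP at [244.019, -548.143, 231.292] pointing down, gripper open.
Joint ranges: [-169.43, 169.43], [-51.17, 129.36], [1.28, 143.12], [-76.62, 256.62], [0, 156.53], [-152.29, 152.29]. Speed limits (degrees/s): [136.94, 136.94, 159.86, 180, 180, 180].

## Interface

Orientations are given as [roll, pitch, yaw] about the fixed x, y, z axes, in that order (R = Rz(yaw) Ry(pitch) Rx(roll)).
In Python, from bench import r gives the robot as it stands.
- The arm moves only by the shell command python3 -m jog 'ROWS' [OPENING] [FORCE]. ROWS is JSON, one flat list of numbers, 6 for each row, row after row: the shift along the tool's x, y, z in m, then the turn, a rotation vector about the tool's x, y, z in rad. A call has 1 to 8 rows; each row is the pose to reach, as a shift and turn from the pose commanded when the call began, along the tool's axes at that moment; what a row does not reach only later rows make up. A row lasts 1/8 s, in which the tool goes at most 62.5 mm and 10.7 degrees, less where a joint would pass 70% of its speed; a pose out of reach is approached as far as the arm can. A call with a gripper value outside its range is refused whole. OPENING is the opening, from -1 (shut) to 1 (fully open), set as the call begins (- or left out, the last holds). The fingers move at their own pace and stop on an object; FORCE is the grip in N (left out, the last holds). Time passes only in rows, so rows that repeat a pose let the fingers close. It gives the time, the measured TCP pose, the force, the opening and the grip force at its end, in the units of the state.
- r.sense(): the state, without advancing time (a new reading comes with each control period).
- r.snapshot(name): name is "scene" or "side" or "wrist"; returns a dict with "pixels" (480x640x3 uint8, red, green, blue), "range_z" (480x640 float32, mm along the optical axis (not along the pixel's ray), 0 where there is no reading), "K" (3x3 intrinsics, pixels), "rvec" (rotation vector, rad) and "tvec" (3), from world to camera coordinates, as OpenCV has them. Camera axes: x right, y down, z forward; pixel columns grow to the right and rows downward; lengths in mm; the calibration is good to about 2 mm. A picture is of the moment at which its call begins.
- r.hand_in(): hands the job in; it is judged then, once.
Trained networks look in a picture, given as the dict that the camera call returned (one of the last four; its "shot" number tells which), for a name from the list of things; names that differ only in an ending like _2 or _b are one class to them, and where a whole thing is asked for, a point or a joint stands for the part that bears it (a point fixed in the world has none). Each returns a list of dicts, best first, with "score" (0 to 1); they miss things now and then, are a little off and sometimes report something else, mostly with a low value. They report only what shows in the picture. A call takes as long as a camera call.
- r.look_for(picture, target): "bbox" ([left, top, right, bottom] in pixels, round what is visible of it).
- r.outline_of(picture, target): "region" (480x640 bool, what is visible of it) and "bbox" ([left, top, right, bottom] in pixels, round what is visible of it).
The state is a dict: "time": time; "joint_pos": joint angles; "qd": joint speeds; "joint_efforts": joint torques, N m; "tool_pos": TCP position; "tcp_rot": TCP orientation; "ft_force": force on the tool from outside, world axes, zero at the start; "wrist_torque": the same for the moment, N m; "finger_gap": finger opening in mm; "grip_force": force on a finger pad.
Only numpy, scipy, OpenCV 4.12 (cv2) and the standard library are available. Lean on these libraries where they do the work, as an engineer would, in place of code of your own. Each camera call takes 0.05 s, during which the arm holds its last target. There are 200 camera calls.

## Task

The top-heavy carafe in the swing caddy has tipped onto its stop. Lift the caddy by its overhead bar, right the carafe by tilting the caddy, and balance it upright in the air, swinging free of both stops, for at least 4 seconds before carrying it off; then carry it over the parking board, steady it upright there for at least 3 seconds, lower the caddy flat onto the board between the two kerbs, which catch the carafe's foot and keep it nearly upright, and let go. Never touch the carafe itself with the robot, do not swing it violently, and leave the groceries alone.

Things in the scene. Friction and masses are not known exactly. Their poses are not given: they have to be found in the camera images.
- caddy: Swing cradle ('caddy'), loose: steel base plate 170 (x) x 100 (y) x 10 mm, two upright aluminium cheeks (10 thick in x, 50 wide in y) at x = +-75 mm, an overhead black rubber-sleeved bar along x. Between the cheeks a carafe is pivoted on an axis along x. Origin: centre of the base plate's underside; z up. Frame alone 0.20 kg, mass centre 114 mm above the origin; with ring and carafe 0.52 kg.
- handle (a point): Middle of the caddy's bar, 299 mm above the caddy's origin. The bar is 160 long (x), 24 wide (y), 50 high (274 to 324 mm above the caddy's underside); grip it firmly across its width from above; jerky tilting makes it creep down through the fingers. Axes as the caddy's.
- pivot (a point): Middle of the carafe's pivot axis, 135 mm above the caddy's origin; axes as the caddy's. About this axis (nominal): carafe and ring together 0.32 kg, moment of inertia 0.00286 kg m2, weight torque 0.0655 N m per rad of lean from vertical: more than the centring spring, so it topples, time constant about 0.45 s. The carafe's mass is up to 10 percent off nominal.
- swing (a joint): Angle of the carafe in the caddy about the caddy's +x (right-hand rule), rad: 0 in line, positive leans its top to the caddy's -y. Stops at -0.42 and +0.42; it starts resting at -0.42. Free bearing (damping 0.001 N m s/rad) with a weak spring, 0.051 N m/rad, towards 0. Tilting the caddy about x turns the spring's centre with it and so pushes the carafe the same way.
- carafe: White vacuum carafe, black lid, handle on its -y side, held at mid-height in the caddy's ring: foot 90 dia, body 100, lid 68, 235 mm high, 0.30 kg, mass centre about 22 mm above the pivot. Origin: centre of its underside, 115 mm below the pivot; z up along the carafe. When in line its underside is 20 mm above the caddy's underside and its top 19 mm below the bar.
- bay: Parking board, fixed: wooden board 240 (x) x 220 (y) x 8 mm, with two black rubber kerbs along x, 100 long, 22 thick, their tops 50 mm above the table, inner faces at y = +-58 mm. The caddy stands between them on the board with its x axis along the board's x (either way round) and its origin over the board's centre. Origin: centre of the board's underside on the table; z up.
- fish_tin: flat round tin, 84 dia x 36 high, loose, between the two sides (bystander). Origin: centre of the underside.
- pate_tin: flat round tin, 68 dia x 40 high, loose, between the two sides (bystander). Origin: centre of the underside.
- soup_tin: tin 74 dia x 105 high, loose, at the far edge (bystander). Origin: centre of the underside.
- bean_tin: tin 74 dia x 105 high, loose, at the far edge (bystander). Origin: centre of the underside.
- oil: oil bottle 66 dia x 190 high, loose, to the left (bystander). Origin: centre of the underside.
- jam: jar 72 dia x 100 high, loose, to the left (bystander). Origin: centre of the underside.
- pepper: jar 48 dia x 100 high, loose, at the far edge (bystander). Origin: centre of the underside.
- teabox: carton 70 x 150 x 75 high, loose, to the right (bystander). Origin: centre of the underside.

How it is judged:
By the outcome, as a careful person would: the job done as asked, in the order asked, and still so for the second after the job is handed in, with the robot touching nothing.
It also fails if it takes over 72 s, if anything falls off the work surface, if the arm or the gripper's body presses on something with over 40 N, if the wrist force passes 120 N, or if a joint passes its speed limit or range.

## Working session

There is one attempt and no reset: what is moved stays moved. The work goes in short steps, Python scripts to look and compute and a shell command to move; the robot and the scene stay as the last step left them, time stands still between calls to the robot, and variables do not carry over. Pictures are saved under pics/ and viewed, at most 10 in all, crops included, and the job is handed in when it is done.

```bash
ls; mkdir -p pics; cat > h.py <<'E'
import numpy as np, cv2
from bench import r
def world(s, m):
    """world points (N,3) of pixels in mask with depth"""
    v,u=np.nonzero(m & (s["range_z"]>0)); z=s["range_z"][v,u]; K=np.asarray(s["K"])
    c=np.c_[(u-K[0,2])/K[0,0]*z,(v-K[1,2])/K[1,1]*z,z]
    R=cv2.Rodrigues(np.asarray(s["rvec"],float))[0]
    return (c-np.ravel(s["tvec"]))@R
E
python3 - <<'E'
from h import *
for n in ["scene","side"]:
    s=r.snapshot(n); cv2.imwrite(f"pics/{n}0.png",s["pixels"][...,::-1])
    R=cv2.Rodrigues(np.asarray(s["rvec"],float))[0]; print(n,"cam",-R.T@np.ravel(s["tvec"]), "axis",R[2])
    for t in ["caddy","handle","carafe","bay"]:
        for o in r.outline_of(s,t)[:1]:
            p=world(s,o["region"]); print(t,round(o["score"],2),o["bbox"],len(p),np.percentile(p,[2,50,98],axis=0).round().tolist())
print(r.sense())
E
```

```text
pics
scene cam [2079.03692971  135.31801338 1231.78365836] axis [-0.81391544 -0.08690855 -0.57444631]
caddy 0.95 [233.1, 189.6, 287.4, 305.9] 3612 [[489.0, -292.0, 2.0], [608.0, -207.0, 157.0], [651.0, -152.0, 322.0]]
handle 0.79 [232.0, 189.8, 285.1, 305.3] 3781 [[478.0, -298.0, -1.0], [605.0, -208.0, 155.0], [651.0, -153.0, 322.0]]
carafe 0.65 [234.5, 214.7, 289.9, 291.1] 1122 [[546.0, -295.0, 38.0], [590.0, -191.0, 174.0], [617.0, -147.0, 251.0]]
bay 0.97 [370.7, 266.5, 455.4, 332.0] 3498 [[472.0, 140.0, -1.0], [613.0, 256.0, 6.0], [717.0, 367.0, 49.0]]
side cam [ -37.26708593 1233.4485586  1149.72248023] axis [ 0.38920124 -0.73018543 -0.56156178]
caddy 0.79 [337.8, 168.6, 399.2, 275.2] 4401 [[482.0, -281.0, 3.0], [552.0, -207.0, 155.0], [641.0, -152.0, 324.0]]
handle 0.62 [341.7, 170.4, 398.7, 275.3] 4214 [[482.0, -276.0, 4.0], [549.0, -207.0, 154.0], [637.0, -152.0, 324.0]]
carafe 0.95 [351.6, 195.1, 386.6, 257.2] 1508 [[516.0, -500.0, 2.0], [548.0, -187.0, 163.0], [675.0, -146.0, 252.0]]
bay 0.56 [231.9, 312.8, 353.4, 403.2] 5402 [[463.0, 151.0, 1.0], [575.0, 263.0, 9.0], [715.0, 377.0, 52.0]]
{'time': 0.5, 'joint_pos': array([-7.08955162e+01,  7.47178319e+00,  8.52681847e+01,  8.63232848e-04,
        8.72604046e+01, -4.89233461e+00]), 'qd': array([ 0.03181585, -0.04898813,  0.02540094,  0.04679132, -0.08104831,
       -0.01645856]), 'joint_efforts': array([-7.10130989e-04, -5.68715107e+01, -5.00361478e+01, -2.87278108e-04,
        2.92024088e-03, -2.95531356e-05]), 'tool_pos': array([ 244.04598259, -548.13233914,  231.28209164]), 'tcp_rot': array([-1.79999702e+02, -8.90872214e-04,  2.39967772e+01]), 'ft_force': array([ 0.81711836,  0.24615789, -0.35886318]), 'wrist_torque': array([ 0.02270916,  0.0247878 , -0.06096978]), 'grip_force': 0.0, 'finger_gap': 85.1202465918452}
```

```bash
python3 - <<'E'
import cv2
a=cv2.imread("pics/scene0.png")[150:370,180:520]; b=cv2.imread("pics/side0.png")[120:420,200:540]
a=cv2.resize(a,(527,341)); b=cv2.resize(b,None,fx=.8,fy=.8)
a=cv2.imread("pics/scene0.png")[150:350,200:500]; b=cv2.imread("pics/side0.png")[150:450,200:500]
cv2.imwrite("pics/c.png",cv2.vconcat([cv2.resize(a,(480,300),interpolation=2) if 0 else cv2.resize(a,(450,300)),cv2.resize(b,(450,300))]))
cv2.imwrite("pics/a.png",cv2.resize(a,(800,533)));cv2.imwrite("pics/b.png",cv2.resize(b,(600,600)))
E
```

```text
(no output)
```

View pics/a.png

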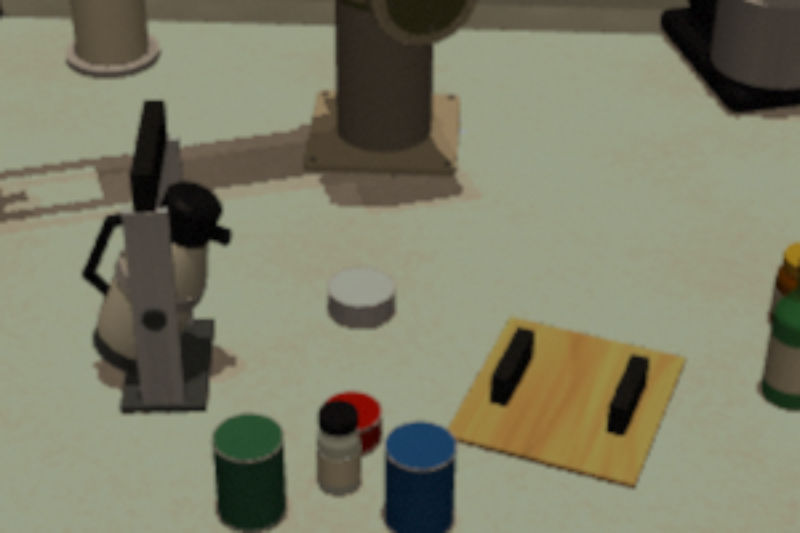

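View pics/b.png

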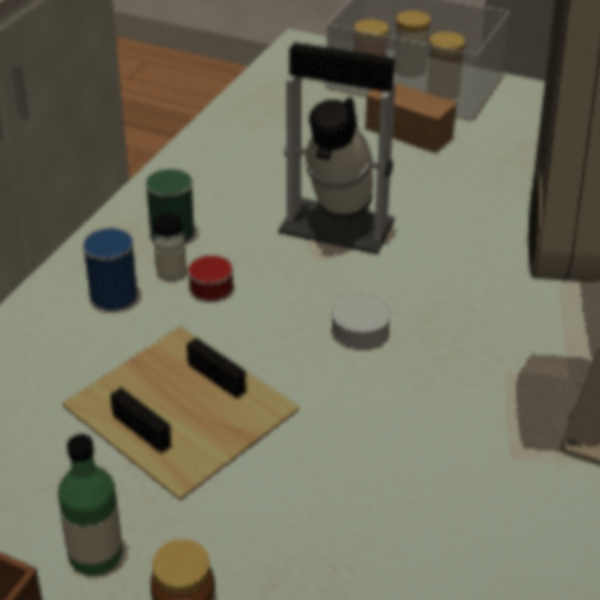

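```bash
python3 - <<'E'
from h import *
T=[];B=[];Kb=[]
for n in ["scene","side"]:
    s=r.snapshot(n)
    o=r.outline_of(s,"caddy")[0]; m=cv2.dilate(o["region"].astype(np.uint8),np.ones((3,3)))>0; p=world(s,m)
    dark=(s["pixels"].max(2)<70)
    for lab,sel in [("bar z>270",(p[:,2]>268)&(np.hypot(p[:,0]-565,p[:,1]+212)<130))]:
        q=p[sel]; T.append(q); print(n,lab,len(q),q.min(0).round(),q.max(0).round(), cv2.minAreaRect(q[q[:,2]>312][:,:2].astype(np.float32)))
    base=p[(p[:,2]<16)&(p[:,2]>5)&(np.hypot(p[:,0]-565,p[:,1]+212)<120)]; print("base",len(base),cv2.minAreaRect(base[:,:2].astype(np.float32)),np.median(base[:,2]))
    o=r.outline_of(s,"bay")[0]; p=world(s,o["region"])
    b=p[(p[:,2]>3)&(np.hypot(p[:,0]-593,p[:,1]-258)<180)]; B.append(b); print("bay",cv2.minAreaRect(b[:,:2].astype(np.float32)), np.median(b[b[:,2]<20][:,2]))
    k=p[p[:,2]>44]; print("kerb top",len(k),np.percentile(k[:,2],90)); Kb.append(k)
    for lo in (0,1):
        c=np.median(k[:,1]); 
        q=k[(k[:,1]>c) if lo else (k[:,1]<c)]
        if len(q)>5: print(cv2.minAreaRect(q[:,:2].astype(np.float32)))
np.savez("p.npz",T=np.vstack(T),B=np.vstack(B),K=np.vstack(Kb))
t=np.vstack(T); t=t[t[:,2]>314]; print("bar top both",cv2.minAreaRect(t[:,:2].astype(np.float32)),np.median(t[:,2]),t.mean(0))
b=np.vstack(B); b=b[b[:,2]<14]; print("bay both",cv2.minAreaRect(b[:,:2].astype(np.float32)))
E
```

```text
scene bar z>270 489 [ 485. -249.  268.] [ 651. -187.  328.] ((566.1299438476562, -218.13389587402344), (164.2565155029297, 25.150774002075195), 4.914733409881592)
base 401 ((570.2141723632812, -214.6673583984375), (181.85629272460938, 104.90225219726562), 0.48397406935691833) 8.379867781185126
bay ((594.9751586914062, 255.78724670410156), (220.25405883789062, 246.36090087890625), 72.23601531982422) 6.3772024937908345
kerb top 271 51.499980592024365
((589.2794799804688, 248.08349609375), (141.43185424804688, 108.14952850341797), 73.18318939208984)
((613.323974609375, 322.514892578125), (22.40427589416504, 107.27259826660156), 72.25827026367188)
side bar z>270 963 [ 479. -253.  268.] [ 644. -189.  330.] ((563.4295043945312, -221.80209350585938), (161.1260528564453, 40.959712982177734), 5.631416320800781)
base 711 ((563.80615234375, -220.93365478515625), (183.74087524414062, 144.89959716796875), 19.318777084350586) 10.581910419060526
bay ((589.8568115234375, 250.85047912597656), (228.8808135986328, 247.21368408203125), 71.78173828125) 8.668061363405407
kerb top 493 53.412932461906934
((585.8775634765625, 245.4537353515625), (150.57489013671875, 102.63224792480469), 71.53180694580078)
((610.2380981445312, 320.60943603515625), (26.23097801208496, 102.9952163696289), 71.7597885131836)
bar top both ((565.6943359375, -221.5787811279297), (165.67774963378906, 40.959712982177734), 5.631415843963623) 321.61965479907724 [ 566.37390325 -217.42939877  321.49677613]
bay both ((591.609130859375, 251.62742614746094), (231.45252990722656, 250.0567626953125), 71.78173828125)
```

```bash
R='.428,-.171,-.19,0,0,.3316'; python3 -m jog '[.0535,-.0214,-.04,0,0,.04, .107,-.043,-.08,0,0,.08, .16,-.064,-.12,0,0,.125, .214,-.085,-.16,0,0,.165, .267,-.107,-.19,0,0,.21, .321,-.128,-.19,0,0,.25, .375,-.15,-.19,0,0,.29, .428,-.171,-.19,0,0,.332]' 1 60
python3 - <<'E'
from h import *
s=r.snapshot("wrist"); cv2.imwrite("pics/w1.png",s["pixels"][...,::-1])
R=cv2.Rodrigues(np.asarray(s["rvec"],float))[0]; print("cam",-R.T@np.ravel(s["tvec"]), "axes",R.round(2).tolist())
st=r.sense(); print(st["tool_pos"],st["tcp_rot"],st["time"],st["joint_pos"])
p=world(s,np.ones((480,640),bool)); q=p[(p[:,2]>308)&(p[:,2]<340)&(np.hypot(p[:,0]-565,p[:,1]+218)<110)]
print(len(q)); 
if len(q)>9: print(cv2.minAreaRect(q[:,:2].astype(np.float32)),np.median(q[:,2]),q.min(0),q.max(0))
E
```

```text
cam [ 318.81397906 -514.60888493  373.86661795] axes [[0.41, -0.91, -0.0], [-0.87, -0.39, 0.31], [-0.29, -0.13, -0.95]]
[ 244.02750346 -548.13633644  231.28953157] [-1.79999521e+02 -1.71470098e-03  2.39947956e+01] 0.85 [-7.08978065e+01  7.47118378e+00  8.52680612e+01  1.66949426e-03
  8.72613787e+01 -4.89268188e+00]
0invalid input: not JSON, or not a number
```

View pics/w1.png

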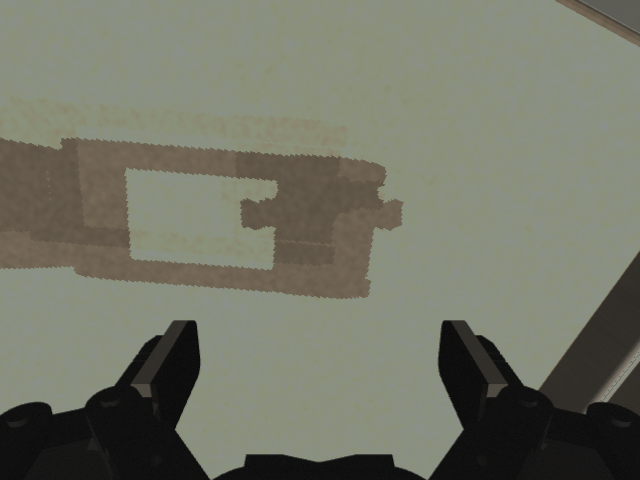

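The wrist picture shows only bare table and the arm's shadow, with the fingers at the bottom (pads near pixels 180,340 and 455,340). The move was refused because JSON needs leading zeros.

```bash
cat > bar.py <<'E'
from h import *
s=r.snapshot("wrist"); cv2.imwrite("pics/w_bar.png",s["pixels"][...,::-1])
st=r.sense(); print(st["tool_pos"],st["tcp_rot"],st["time"],st["joint_pos"].round(1))
p=world(s,np.ones((480,640),bool)); q=p[(p[:,2]>308)&(p[:,2]<340)&(np.hypot(p[:,0]-565,p[:,1]+218)<110)]
print(len(q)); 
if len(q)>9: print(cv2.minAreaRect(q[:,:2].astype(np.float32)),np.median(q[:,2]),q.min(0),q.max(0))
E
cat > bay.py <<'E'
from h import *
s=r.snapshot("wrist"); cv2.imwrite("pics/w_bay.png",s["pixels"][...,::-1])
st=r.sense(); print(st["tool_pos"],st["tcp_rot"],st["time"])
o=r.outline_of(s,"bay"); print([(x["score"],x["bbox"]) for x in o])
p=world(s,np.ones((480,640),bool)); k=p[(p[:,2]>40)&(p[:,2]<60)&(np.hypot(p[:,0]-592,p[:,1]-255)<110)]
f=(k-[592,255,0])@[.309,.951,0]
for q in (k[f>0],k[f<0]):
    if len(q)>9: print("kerb",len(q),cv2.minAreaRect(q[:,:2].astype(np.float32)),np.median(q[:,2]))
E
python3 -m jog '[0.0535,-0.0214,-0.04,0,0,0.04, 0.107,-0.043,-0.08,0,0,0.08, 0.16,-0.064,-0.12,0,0,0.125, 0.214,-0.085,-0.16,0,0,0.165, 0.267,-0.107,-0.19,0,0,0.21, 0.3,-0.12,-0.19,0,0,0.25, 0.32,-0.128,-0.19,0,0,0.29, 0.32,-0.128,-0.19,0,0,0.332]' 1 60
python3 bar.py
python3 -m jog '[0.045,-0.04,0,0,0,0, 0.09,-0.08,0,0,0,0, 0.12,-0.13,0,0,0,0, 0.12,-0.19,0,0,0,0, 0.12,-0.25,0,0,0,0, 0.12,-0.31,0,0,0,0, 0.12,-0.37,0,0,0,0, 0.12,-0.43,0,0,0,0]'
python3 -m jog '[0,-0.05,0,0,0,0, 0,-0.06,0,0,0,0, 0,-0.06,0,0,0,0]'
python3 bay.py
```

```text
time: 1.85
tool_pos: [485.8, -299.2, 421.7]
tcp_rot: [180.0, -0.0, 5.1]
ft_force: [0.3, -0.8, -0.3]
finger_gap: 85.3
grip_force: 0.0
[ 485.18065035 -299.9776655   421.43651706] [ 1.79993400e+02 -1.19904758e-02  4.90891572e+00] 1.9 [-36.9   3.1  70.2   0.  106.6  48.2]
11254
((549.128662109375, -222.32882690429688), (128.69692993164062, 24.789684295654297), 5.3346147537231445) 323.7846623896325 [ 484.59533224 -239.83663551  308.04461525] [ 614.27699906 -204.88991641  326.50789076]
time: 2.9
tool_pos: [566.2, 139.2, 421.4]
tcp_rot: [180.0, -0.0, 5.0]
ft_force: [0.9, 1.1, -0.6]
finger_gap: 85.6
grip_force: 0.0
time: 3.28
tool_pos: [561.4, 197.5, 421.2]
tcp_rot: [180.0, 0.0, 5.0]
ft_force: [-0.7, 0.2, -0.2]
finger_gap: 85.4
grip_force: 0.0
[561.59148098 196.58110284 421.22128742] [1.79965551e+02 4.42137622e-03 4.96055697e+00] 3.325
[(0.79, [171.8, 8.8, 393.5, 252.7])]
kerb 1697 ((611.9345703125, 320.8509216308594), (22.60194969177246, 100.13371276855469), 72.01826477050781) 49.762212502324864
kerb 1477 ((569.4994506835938, 189.56570434570312), (22.119522094726562, 100.19637298583984), 72.06458282470703) 49.6248211458187
```

```bash
python3 -m jog '[-0.004,0.05,0,0,0,0, -0.008,0.105,0,0,0,0, -0.012,0.165,0,0,0,0, -0.018,0.225,0,0,0,0, -0.024,0.285,0,0,0,0, -0.028,0.345,0.02,0,0,0, -0.033,0.395,0.03,0,0,-0.005, -0.033,0.417,0.03,0,0,-0.005]'
python3 -m jog '[0,0,0,0,0,0]'
python3 bar.py
```

```text
time: 4.38
tool_pos: [562.9, -225.1, 389.8]
tcp_rot: [-180.0, 0.1, 5.0]
ft_force: [0.7, 0.6, 0.8]
finger_gap: 85.3
grip_force: 0.0
time: 4.5
tool_pos: [564.0, -223.1, 391.3]
tcp_rot: [-180.0, 0.0, 5.0]
ft_force: [-0.4, 0.2, -0.1]
finger_gap: 85.2
grip_force: 0.0
[ 564.41601962 -221.62193046  391.77657671] [-1.79989665e+02 -2.95732150e-02  5.14141433e+00] 4.55 [-26.3   8.1  68.    0.  103.9  58.6]
12374
((564.9678955078125, -220.7462921142578), (159.48089599609375, 24.139768600463867), 5.265750408172607) 323.76438834024094 [ 485.15631145 -239.76355462  308.97613646] [ 645.18879964 -201.92073723  326.37037795]
```

```bash
python3 -m jog '[0,0,0.04,0,0,0, 0,0,0.08,0,0,0, 0,0,0.105,0,0,0, 0,0,0.111,0,0,0, 0,0,0.111,0,0,0]' && python3 -m jog '[0,0,0,0,0,0, 0,0,0,0,0,0, 0,0,0,0,0,0, 0,0,0,0,0,0]' -1 110
```

```text
time: 5.18
tool_pos: [565.1, -220.1, 281.4]
tcp_rot: [180.0, -0.1, 5.3]
ft_force: [-0.3, 0.3, 0.2]
finger_gap: 85.6
grip_force: 0.0
time: 5.68
tool_pos: [565.0, -221.2, 281.1]
tcp_rot: [179.9, -0.1, 5.2]
ft_force: [1.9, -1.0, 2.8]
finger_gap: 23.0
grip_force: 109.0
```

```bash
python3 -m jog '[0,0,-0.006,0,0,0, 0,0,-0.02,0,0,0, 0,0,-0.04,0,0,0, 0,0,-0.06,0,0,0, 0,0,-0.08,0,0,0, 0,0,-0.09,0,0,0, 0,0,-0.095,0,0,0, 0,0,-0.095,0,0,0]'
cat >> h.py <<'E'
from scipy.spatial.transform import Rotation as Ro
from scipy.optimize import least_squares
D=146.1; HB=np.arange(-115,121,5.)
def cloud(s,st):
    """depth points in caddy axes about the pivot (mm)"""
    R=Ro.from_euler("xyz",st["tcp_rot"],degrees=True).as_matrix()
    piv=np.asarray(st["tool_pos"])+R[:,2]*D
    q=(world(s,np.ones((480,640),bool))-piv)@R*[1,-1,-1]   # tool -> caddy axes
    return q[(abs(q[:,0])<58)&(q[:,2]>-108)&(q[:,2]<128)&(np.hypot(q[:,1],q[:,2])<145)]
def lean(q,psi,dx=0,dy=0):
    c,s_=np.cos(psi),np.sin(psi); y,z=q[:,1]-dy,q[:,2]
    return -s_*y+c*z, np.hypot(q[:,0]-dx,c*y+s_*z)
def tilt(st):
    R=Ro.from_euler("xyz",st["tcp_rot"],degrees=True).as_matrix(); return np.arcsin(-R[2,1]*-1) if 0 else np.arctan2(R[2,1],-R[2,2])*-1
E
python3 - <<'E'
from h import *
prof={}
for n in ["scene","side"]:
    qs=[]
    for _ in range(3):
        s=r.snapshot(n); st=r.sense(); qs.append(cloud(s,st))
    h,rho=lean(np.vstack(qs),-.42); k=rho<60; h,rho=h[k],rho[k]
    i=((h+117.5)//5).astype(int); pr=[np.median(rho[i==j]) if (i==j).sum()>15 else np.nan for j in range(len(HB))]
    sd=[rho[i==j].std() for j in range(len(HB))]
    print(n,[len(q) for q in qs],k.sum(),np.round(pr).tolist(),np.round(sd).tolist()); prof[n]=pr
np.savez("prof.npz",**prof); print(st["tool_pos"],st["tcp_rot"],st["wrist_torque"],st["ft_force"],tilt(st),st["time"])
cv2.imwrite("pics/lift.png",r.snapshot("scene")["pixels"][150:350,180:480,::-1])
E
```

```text
time: 6.68
tool_pos: [564.7, -220.8, 375.3]
tcp_rot: [-180.0, 0.0, 5.3]
ft_force: [-0.1, -0.4, -5.6]
finger_gap: 23.0
grip_force: 108.2
scene [1483, 1480, 1484] 3985 [40.0, 43.0, 43.0, 43.0, 44.0, 45.0, 46.0, 44.0, 46.0, 47.0, 47.0, 47.0, 47.0, 47.0, 47.0, 49.0, 49.0, 49.0, 47.0, 49.0, 49.0, 53.0, 51.0, 53.0, 52.0, 51.0, 51.0, 51.0, 49.0, 49.0, 46.0, 44.0, 43.0, 41.0, 38.0, 36.0, 35.0, 35.0, 36.0, 37.0, 38.0, 36.0, 34.0, 33.0, 33.0, 32.0, 28.0, 21.0] [3.0, 3.0, 4.0, 4.0, 3.0, 3.0, 3.0, 3.0, 4.0, 3.0, 3.0, 3.0, 3.0, 3.0, 4.0, 4.0, 4.0, 4.0, 4.0, 4.0, 3.0, 3.0, 3.0, 3.0, 4.0, 4.0, 4.0, 3.0, 3.0, 3.0, 4.0, 3.0, 4.0, 4.0, 4.0, 4.0, 4.0, 3.0, 7.0, 8.0, 9.0, 7.0, 4.0, 4.0, 3.0, 4.0, 7.0, 8.0]
side [1716, 1711, 1716] 5053 [nan, nan, 44.0, 44.0, 44.0, 45.0, 46.0, 47.0, 47.0, 48.0, 48.0, 49.0, 49.0, 48.0, 48.0, 49.0, 49.0, 49.0, 49.0, 49.0, 49.0, 51.0, 52.0, 52.0, 52.0, 51.0, 50.0, 48.0, 46.0, 45.0, 44.0, 42.0, 40.0, 38.0, 37.0, 34.0, 33.0, 33.0, 33.0, 35.0, 36.0, 34.0, 32.0, 33.0, 32.0, 32.0, 27.0, 21.0] [1.0, 1.0, 2.0, 2.0, 2.0, 2.0, 2.0, 2.0, 2.0, 2.0, 2.0, 2.0, 2.0, 2.0, 2.0, 2.0, 2.0, 2.0, 2.0, 2.0, 2.0, 2.0, 2.0, 3.0, 3.0, 3.0, 3.0, 3.0, 3.0, 3.0, 3.0, 3.0, 3.0, 3.0, 3.0, 3.0, 3.0, 3.0, 6.0, 8.0, 8.0, 8.0, 5.0, 2.0, 2.0, 5.0, 8.0, 7.0]
[ 564.47400525 -220.74046545  374.61379249] [-1.79968014e+02  5.30347821e-02  5.25888340e+00] [-0.02035526 -0.02421235 -0.02366825] [-0.74937435  0.1276863  -5.39739114] 0.000558262933502485 6.975
```

```bash
cat > ctl.py <<'E'
# usage: ctl.py NROWS NPICS(1|2) [HORIZON]  - measure, estimate, plan; prints rows to type. carry path in st.json
import sys, json; from h import *
n,npic=int(sys.argv[1]),int(sys.argv[2]); H=int(sys.argv[3]) if len(sys.argv)>3 else 16
S=json.load(open("st.json")); P=np.load("prof.npz"); SIG={"scene":.008,"side":.006}; C=2.34; TAU=.035; DT=.0125
def fit(q,pr,p0):
    ok=~np.isnan(pr)
    def f(x):
        h,rho=lean(q,*x); e=(rho-np.interp(h,HB[ok],pr[ok]))[(K0)]
        return np.r_[e/3/np.sqrt(len(e)/200), (x[1:]-0)/2*1.0]
    for _ in range(2):
        h,rho=lean(q,*p0); K0=(abs(rho-np.interp(h,HB[ok],pr[ok]))<15)&(h<112)
        p0=least_squares(f,p0,loss="soft_l1",x_scale=[.1,1,1]).x
    return p0
def pose(k):  # k=[phi,x,y,z,yaw_deg] of pivot (m)
    R=Ro.from_euler("z",k[4],degrees=True)*Ro.from_euler("x",np.pi+k[0]); return R,np.array(k[1:4])-R.apply([0,0,D/1000])
def interp(kn,t): return np.array([np.interp(t,kn[:,0],kn[:,i]) for i in range(1,6)])
def sim(kn,t0,t1,th,om,G,K,b,c=C):
    """state trajectory at step DT, phi and sideways speed lagged"""
    N=max(1,int(round((t1-t0)/DT))); t=t0+np.arange(N+1)*DT
    tl=t-TAU; ph=np.interp(tl,kn[:,0],kn[:,1]); yw=np.radians(np.interp(tl,kn[:,0],kn[:,5]))
    v=[(np.interp(tl+.02,kn[:,0],kn[:,i])-np.interp(tl-.02,kn[:,0],kn[:,i]))/.04 for i in (2,3)]
    v=-np.sin(yw)*v[0]+np.cos(yw)*v[1]; out=np.empty((N+1,2)); w=om-c*v[0]
    for i in range(N+1):
        psi=th-ph[i]
        if abs(psi)>.42:
            s=np.sign(psi); th=ph[i]+.42*s; pd=(ph[i]-ph[i-1])/DT if i else 0
            if s*(w+c*v[i]-pd)>0: w=pd-c*v[i]
        out[i]=th,w+c*v[i]
        w+=DT*(G*np.sin(th)-K*(th-ph[i]-b)-.35*(w+c*v[i])); th+=DT*(w+c*v[i])
    return t,out
# measure
new=[]
for cam in ["side","scene"][:npic]:
    st=r.sense(); s=r.snapshot(cam); q=cloud(s,st); guess=S["meas"][-1][1]-tilt(st) if S["meas"] else -.42
    c=[fit(q,P[cam],np.array([g,0,0.])) for g in (np.clip(guess,-.42,.42),)]
    new.append([st["time"],float(c[0][0]+tilt(st)),SIG[cam]]); print(cam,"t %.3f phi %.3f psi %.3f theta %.3f off %.1f %.1f n%d"%(st["time"],tilt(st),c[0][0],new[-1][1],c[0][1],c[0][2],len(q)))
S["meas"]+=new; now=float(r.sense()["time"]); kn=np.array(S["knots"])
kn=np.vstack([kn,[now,*kn[-1,1:]]])
# estimate
G0,K0_=22.9,17.83
if S["free"] is None: x=np.array([-.42+kn[-1,1],0,G0,K0_,0]); th,om=x[:2]
else:
    tw=max(S["free"],now-2.6); M=[m for m in S["meas"] if m[0]>=tw-1e-6]; t0=M[0][0]; M=np.array(M)
    def f(x):
        t,o=sim(kn,t0,now,*x); return np.r_[(np.interp(M[:,0],t,o[:,0])-M[:,1])/M[:,2],(x[1]-S["om0"][0])/S["om0"][1] if tw==S["free"] else 0,(x[2]-G0)/2,(x[3]-K0_)/1.2,x[4]/.03]
    x=least_squares(f,[M[0,1],0,G0,K0_,0.],x_scale=[.1,.3,2,1,.02]).x
    th,om=sim(kn,t0,now,*x)[1][-1]; print("fit G %.1f K %.1f b %.3f rms %.2f"%(*x[2:],np.sqrt(np.mean(f(x)[:len(M)]**2))))
print("now %.3f theta %.3f omega %.3f phi_cmd %.3f"%(now,th,om,kn[-1,1]))
# plan
tk=now+np.arange(1,H+1)/8; base=np.tile(kn[-1,1:],(H,1))
if S.get("path"):
    p=S["path"]; u=np.clip((p["u"]+np.arange(1,H+1)/8)/p["T"],0,1); u=(u**3*(10-15*u+6*u*u))[:,None]
    base[:,1:]=np.array(p["a"])*(1-u)+np.array(p["b"])*u
def knots(ph): k=base.copy(); k[:,0]=ph; return np.vstack([kn[-3:],np.c_[tk,k],[tk[-1]+1,*k[-1]]])
eq=S.get("phi_eq",0)
def cost(ph):
    o=sim(knots(ph),now,tk[-1]+.1,th,om,*x[2:])[1][::5]; d=np.diff(np.r_[kn[-1,1],ph]); dd=np.diff(np.r_[0,d])
    flat=S.get("flat",0)*ph
    return np.r_[o[:,0],.3*o[:,1],2.5*d,2.5*dd,.3*ph,flat,4*(o[-1,0]+.45*o[-1,1])]
g0=np.full(H,kn[-1,1]) if S["free"] is not None else np.r_[np.linspace(.05,.25,5),np.linspace(.2,0,H-5)]
ph=least_squares(cost,g0,bounds=(-.3,.3)).x
t,o=sim(knots(ph),now,tk[-1],th,om,*x[2:]); print("plan phi",ph.round(3).tolist()); print("pred theta",o[10::10,0].round(3).tolist(),"om",o[10::10,1].round(2).tolist())
R0,p0=pose(kn[-1,1:]); rows=[]
for i in range(n):
    R1,p1=pose([ph[i],*base[i,1:]]); rows+=[*R0.inv().apply(p1-p0),*(R0.inv()*R1).as_rotvec()]
    kn=np.vstack([kn,[tk[i],ph[i],*base[i,1:]]])
print("ROWS","["+", ".join(",".join("%g"%(round(v,4)+0) for v in rows[6*i:6*i+6]) for i in range(n))+"]")
S["knots"]=kn.tolist()
if S.get("path"): S["path"]["u"]+=n/8
if S["free"] is None: S["free"]=now+n/8-.2 if n*1 else None; S["om0"]=[float(np.interp(S["free"],t,o[:,1])),.5]
json.dump(S,open("st.json","w"))
E
python3 - <<'E'
import json; from bench import r
t=float(r.sense()["time"]); k=[0,.5648,-.2207,.230,5.27]
json.dump(dict(meas=[],knots=[[t-1,*k],[t,*k]],free=None,om0=[0,.5]),open("st.json","w"))
E
cp st.json st0.json; time python3 ctl.py 4 2
```

```text
side t 7.025 phi 0.000 psi -0.423 theta -0.422 off -1.2 -0.9 n1720
scene t 7.075 phi 0.000 psi -0.438 theta -0.438 off -0.8 1.9 n1488
now 7.125 theta -0.420 omega 0.000 phi_cmd 0.000
plan phi [0.049, 0.091, 0.106, 0.114, 0.109, 0.064, 0.016, -0.034, -0.059, -0.078, -0.086, -0.076, -0.054, -0.014, 0.028, -0.055]
pred theta [-0.385, -0.34, -0.3, -0.256, -0.202, -0.136, -0.062, 0.012, 0.078, 0.134, 0.177, 0.21, 0.235, 0.261, 0.298, 0.358] om [0.39, 0.32, 0.33, 0.38, 0.47, 0.57, 0.6, 0.57, 0.49, 0.4, 0.31, 0.23, 0.19, 0.23, 0.37, 0.55]
ROWS [0,0.0072,0.0002,0.0491,0,0, 0,0.0133,0.0006,0.0909,0,0, 0,0.0155,0.0008,0.1064,0,0, 0,0.0166,0.0009,0.1137,0,0]
real	0m4.445s
user	0m2.447s
sys	0m0.299s
```

```bash
cat > off.py <<'E'
import re,numpy as np
from scipy.optimize import least_squares
src=open("ctl.py").read(); a=src.index("def sim"); b=src.index("# measure"); C=2.34;TAU=.035;DT=.0125
exec(src[a:b])
k0=[.5648,-.2207,.23,5.27]
def kk(ph): return np.array([[-1,0,*k0],[0,0,*k0]]+[[(i+1)/8,p,*k0] for i,p in enumerate(ph)]+[[9,ph[-1],*k0]])
for G in (20.6,22.9,25.2):
    for ph in ([.05,.1,.15,.18],[.05,.1,.15,.15,.1],[.06,.12,.16,.16,.12]):
        t,o=sim(kk(ph),0,1.0,-.42,0,G,17.83,0); print(G,ph,o[10::10,0].round(2),o[10::10,1].round(2))
# planner check from free state
for th,om in ((-.2,.6),(-.1,0.),(.1,.3)):
    H=16
    def cost(p):
        o=sim(kk(p),0,H/8+.1,th,om,22.9,17.83,0)[1][::5]; d=np.diff(np.r_[0,p]); dd=np.diff(np.r_[0,d])
        return np.r_[o[:,0],.3*o[:,1],2.5*d,2.5*dd,.3*p,4*(o[-1,0]+.45*o[-1,1])]
    for kw in ({},{"method":"lm"},{"diff_step":1e-3}):
        s=least_squares(cost,np.zeros(H),**kw); t,o=sim(kk(s.x),0,2,th,om,22.9,17.83,0); print(th,om,kw,s.nfev,round(s.cost,3),s.x.round(2),o[10::20,0].round(2))
E
python3 off.py
```

```text
20.6 [0.05, 0.1, 0.15, 0.18] [-0.38 -0.33 -0.27 -0.19 -0.07  0.09  0.3   0.55] [0.4  0.42 0.55 0.78 1.1  1.44 1.83 2.25]
20.6 [0.05, 0.1, 0.15, 0.15, 0.1] [-0.38 -0.33 -0.27 -0.19 -0.08  0.06  0.22  0.41] [0.4  0.42 0.55 0.77 0.99 1.17 1.38 1.63]
20.6 [0.06, 0.12, 0.16, 0.16, 0.12] [-0.38 -0.32 -0.24 -0.14 -0.    0.16  0.36  0.54] [0.48 0.52 0.68 0.94 1.2  1.44 1.72 0.  ]
22.9 [0.05, 0.1, 0.15, 0.18] [-0.38 -0.33 -0.28 -0.22 -0.12  0.01  0.18  0.41] [0.4  0.4  0.44 0.61 0.87 1.18 1.58 2.06]
22.9 [0.05, 0.1, 0.15, 0.15, 0.1] [-0.38 -0.33 -0.28 -0.22 -0.13 -0.03  0.1   0.26] [0.4  0.4  0.44 0.6  0.77 0.9  1.1  1.38]
22.9 [0.06, 0.12, 0.16, 0.16, 0.12] [-0.38 -0.32 -0.25 -0.17 -0.06  0.08  0.25  0.47] [0.48 0.48 0.57 0.76 0.98 1.21 1.51 1.9 ]
25.2 [0.05, 0.1, 0.15, 0.18] [-0.38 -0.33 -0.28 -0.23 -0.15 -0.05  0.09  0.29] [0.4  0.4  0.4  0.5  0.69 0.96 1.32 1.81]
25.2 [0.05, 0.1, 0.15, 0.15, 0.1] [-0.38 -0.33 -0.28 -0.23 -0.16 -0.08  0.01  0.13] [0.4  0.4  0.4  0.48 0.59 0.67 0.83 1.07]
25.2 [0.06, 0.12, 0.16, 0.16, 0.12] [-0.38 -0.32 -0.26 -0.19 -0.1   0.01  0.16  0.34] [0.48 0.48 0.5  0
[... 905 characters left out ...]

-0.1 0.0 {'diff_step': 0.001} 6 0.088 [ 0.04  0.06  0.06  0.04  0.02  0.01 -0.   -0.01 -0.01 -0.01 -0.   -0.
 -0.   -0.    0.    0.  ] [-0.1  -0.1  -0.07 -0.04 -0.01 -0.   -0.   -0.  ]
0.1 0.3 {} 17 0.297 [-0.09 -0.14 -0.13 -0.09 -0.05 -0.02  0.    0.01  0.02  0.01  0.01  0.01
  0.    0.   -0.   -0.  ] [0.14 0.18 0.14 0.07 0.02 0.01 0.   0.  ]
0.1 0.3 {'method': 'lm'} 21 0.297 [-0.09 -0.14 -0.13 -0.09 -0.05 -0.02  0.    0.01  0.02  0.01  0.01  0.01
  0.    0.   -0.   -0.  ] [0.14 0.18 0.14 0.07 0.02 0.01 0.   0.  ]
0.1 0.3 {'diff_step': 0.001} 22 0.297 [-0.09 -0.14 -0.13 -0.09 -0.05 -0.02  0.    0.01  0.02  0.01  0.01  0.01
  0.    0.   -0.   -0.  ] [0.14 0.18 0.14 0.07 0.02 0.01 0.   0.  ]
```

```bash
python3 - <<'E'
import json; from bench import r
S=json.load(open("st0.json")); t=float(r.sense()["time"]); k=S["knots"][-1][2:]
S["knots"].append([t,0,*k])
for i,p in enumerate([.05,.1,.14]): S["knots"].append([t+(i+1)/8,p,*k])
S["free"]=t+.37; S["om0"]=[.47,.15]; S["meas"]=[]; json.dump(S,open("st.json","w")); print(t)
E
sed -i 's/else -.42$/else -.35/' ctl.py
python3 -m jog '[0,0.0073,0.0002,0.05,0,0, 0,0.0146,0.0007,0.1,0,0, 0,0.0204,0.0014,0.14,0,0]'; python3 ctl.py 3 2
```

```text
7.125
time: 7.5
tool_pos: [566.5, -241.6, 373.9]
tcp_rot: [-171.9, -0.0, 5.2]
ft_force: [0.4, 0.6, -5.2]
finger_gap: 22.9
grip_force: 108.3
side t 7.500 phi 0.141 psi -0.403 theta -0.262 off -1.4 -0.9 n1858
scene t 7.550 phi 0.143 psi -0.388 theta -0.245 off -0.8 1.2 n1444
fit G 23.0 K 17.8 b -0.001 rms 0.36
now 7.600 theta -0.217 omega 0.519 phi_cmd 0.140
plan phi [0.03, -0.053, -0.085, -0.081, -0.059, -0.034, -0.013, -0.0, 0.006, 0.008, 0.008, 0.006, 0.004, 0.002, 0.001, 0.001]
pred theta [-0.143, -0.067, -0.007, 0.03, 0.044, 0.044, 0.036, 0.025, 0.015, 0.008, 0.003, 0.0, -0.001, -0.001, -0.001, -0.0] om [0.63, 0.57, 0.4, 0.21, 0.05, -0.04, -0.08, -0.09, -0.07, -0.05, -0.03, -0.01, -0.0, 0.0, 0.0, 0.0]
ROWS [0,-0.016,0.0009,-0.11,0,0, 0,-0.028,0.0027,-0.1927,0,0, 0,-0.0326,0.0037,-0.225,0,0]
```

```bash
sed -i 's/TAU=.035/TAU=.02/' ctl.py; python3 -m jog '[0,-0.016,0.0009,-0.11,0,0, 0,-0.028,0.0027,-0.1927,0,0, 0,-0.0326,0.0037,-0.225,0,0]'|sed -n 3p; python3 ctl.py 3 2
```

```text
tcp_rot: [175.0, -0.1, 5.4]
side t 7.975 phi -0.087 psi 0.130 theta 0.043 off -1.2 -0.7 n2121
scene t 8.025 phi -0.087 psi 0.145 theta 0.058 off 0.5 3.6 n1222
fit G 22.4 K 18.1 b 0.001 rms 0.61
now 8.075 theta 0.083 omega 0.371 phi_cmd -0.085
plan phi [-0.107, -0.102, -0.076, -0.044, -0.016, 0.002, 0.01, 0.012, 0.01, 0.007, 0.004, 0.001, -0.0, -0.001, -0.002, -0.002]
pred theta [0.118, 0.131, 0.125, 0.105, 0.079, 0.054, 0.034, 0.019, 0.009, 0.004, 0.001, 0.001, 0.0, 0.001, 0.001, 0.001] om [0.21, 0.03, -0.11, -0.19, -0.21, -0.19, -0.14, -0.1, -0.06, -0.03, -0.01, -0.0, 0.0, 0.0, 0.0, -0.0]
ROWS [0,-0.0033,0,-0.0223,0,0, 0,-0.0025,0,-0.0173,0,0, 0,0.0013,0,0.0091,0,0]
```

```bash
python3 -m jog '[0,-0.0033,0,-0.0223,0,0, 0,-0.0025,0,-0.0173,0,0, 0,0.0013,0,0.0091,0,0]'|sed -n 3p; python3 ctl.py 4 2
```

```text
tcp_rot: [175.8, 0.0, 5.3]
side t 8.450 phi -0.074 psi 0.140 theta 0.066 off -1.1 -0.3 n2132
scene t 8.500 phi -0.073 psi 0.129 theta 0.056 off 0.5 3.2 n1207
fit G 22.2 K 18.4 b -0.011 rms 0.58
now 8.550 theta 0.031 omega -0.442 phi_cmd -0.076
plan phi [0.049, 0.126, 0.139, 0.111, 0.07, 0.034, 0.01, -0.002, -0.005, -0.003, 0.001, 0.006, 0.009, 0.011, 0.012, 0.013]
pred theta [-0.033, -0.092, -0.127, -0.133, -0.118, -0.091, -0.063, -0.039, -0.021, -0.01, -0.003, -0.001, 0.0, -0.0, -0.0, -0.001] om [-0.53, -0.4, -0.17, 0.04, 0.18, 0.23, 0.22, 0.17, 0.12, 0.07, 0.04, 0.01, 0.0, -0.0, -0.0, -0.0]
ROWS [0,0.0182,0.0011,0.1247,0,0, 0,0.0294,0.003,0.2023,0,0, 0,0.0311,0.0033,0.2145,0,0, 0,0.0271,0.0025,0.1865,0,0]
```

```bash
sed -i 's/^new=\[\]/new=[]; tb=float(r.sense()["time"]); S["knots"]=[k for k in S["knots"] if k[0]<=tb+1e-3]/; s/\["side","scene"\]\[:npic\]/["side"]*npic/; s/"side":.006/"side":.004/' ctl.py
python3 -m jog '[0,0.0182,0.0011,0.1247,0,0, 0,0.0294,0.003,0.2023,0,0]'|sed -n 3p; python3 ctl.py 4 2
```

```text
tcp_rot: [-172.6, -0.0, 5.2]
side t 8.800 phi 0.129 psi -0.170 theta -0.042 off -1.0 -0.9 n2038
side t 8.850 phi 0.132 psi -0.179 theta -0.046 off -1.6 -0.9 n2017
fit G 12.1 K 17.4 b 0.082 rms 12.56
now 8.900 theta -0.033 omega 0.100 phi_cmd 0.126
plan phi [-0.02, -0.127, -0.161, -0.143, -0.106, -0.071, -0.05, -0.043, -0.048, -0.058, -0.068, -0.077, -0.082, -0.085, -0.085, -0.086]
pred theta [0.007, 0.068, 0.116, 0.135, 0.125, 0.098, 0.066, 0.037, 0.016, 0.004, -0.001, -0.001, 0.0, 0.002, 0.004, 0.004] om [0.46, 0.48, 0.29, 0.04, -0.16, -0.25, -0.26, -0.21, -0.13, -0.07, -0.02, 0.01, 0.02, 0.01, 0.01, -0.0]
ROWS [0,-0.0214,0.0016,-0.1469,0,0, 0,-0.0366,0.0047,-0.2534,0,0, 0,-0.0414,0.006,-0.2872,0,0, 0,-0.0389,0.0053,-0.2697,0,0]
```

```bash
python3 - <<'E'
s=open("ctl.py").read()
s=s.replace("x=least_squares(f,[M[0,1],0,G0,K0_,0.],x_scale=[.1,.3,2,1,.02]).x","x=min((least_squares(f,[M[0,1],w0,G0,K0_,0.],x_scale=[.1,.3,2,1,.02]) for w0 in (-.5,-.25,0,.25,.5)),key=lambda z:z.cost).x")
s=s.replace('print("fit G','print("res",((np.interp(M[:,0],*[z if i==0 else z[:,0] for i,z in enumerate(sim(kn,t0,now,*x))])-M[:,1])*1e3).round().tolist());print("fit G')
open("ctl.py","w").write(s)
E
python3 ctl.py 3 0
```

```text
res [-2.0, 11.0, -10.0, -6.0, 9.0, 7.0, 2.0, -3.0]
fit G 24.1 K 17.9 b -0.008 rms 1.07
now 8.900 theta -0.054 omega -0.065 phi_cmd 0.126
plan phi [0.067, 0.016, -0.012, -0.02, -0.017, -0.01, -0.002, 0.005, 0.008, 0.01, 0.01, 0.01, 0.01, 0.009, 0.009, 0.008]
pred theta [-0.049, -0.029, -0.009, 0.007, 0.015, 0.016, 0.015, 0.011, 0.007, 0.004, 0.002, 0.001, 0.0, -0.0, -0.0, -0.0] om [0.11, 0.17, 0.15, 0.1, 0.04, -0.0, -0.02, -0.03, -0.03, -0.02, -0.01, -0.01, -0.0, -0.0, 0.0, 0.0]
ROWS [0,-0.0087,0.0003,-0.0593,0,0, 0,-0.0161,0.0009,-0.1105,0,0, 0,-0.0202,0.0014,-0.1385,0,0]
```

```bash
python3 -m jog '[0,-0.0087,0.0003,-0.0593,0,0, 0,-0.0161,0.0009,-0.1105,0,0, 0,-0.0202,0.0014,-0.1385,0,0]'|sed -n 3p; python3 ctl.py 4 2
```

```text
tcp_rot: [179.2, -0.1, 5.3]
side t 9.275 phi -0.014 psi 0.094 theta 0.080 off -1.2 -0.4 n2165
side t 9.325 phi -0.015 psi 0.111 theta 0.096 off -1.1 -0.5 n2169
res [1.0, 7.0, -16.0, -10.0, 10.0, 7.0, 2.0, 1.0, -4.0, 2.0]
fit G 24.9 K 20.1 b 0.003 rms 1.21
now 9.375 theta 0.121 omega 0.460 phi_cmd -0.012
plan phi [-0.082, -0.097, -0.083, -0.078, -0.106, -0.075, -0.054, -0.044, -0.038, -0.034, -0.031, -0.029, -0.027, -0.029, -0.047, -0.082]
pred theta [0.179, 0.228, 0.264, 0.292, 0.314, 0.288, 0.254, 0.223, 0.196, 0.173, 0.154, 0.138, 0.126, 0.115, 0.105, 0.09] om [0.45, 0.34, 0.25, 0.2, 0.15, -0.27, -0.27, -0.24, -0.2, -0.17, -0.14, -0.11, -0.09, -0.08, -0.09, -0.16]
ROWS [0,-0.0103,0.0004,-0.0703,0,0, 0,-0.0125,0.0005,-0.0853,0,0, 0,-0.0103,0.0004,-0.0706,0,0, 0,-0.0096,0.0003,-0.066,0,0]
```

```bash
python3 - <<'E'
s=open("ctl.py").read()
s=s.replace("if abs(psi)>.42:","if 0:")
open("ctl.py","w").write(s)
E
cat > fitall.py <<'E'
import json,numpy as np
from scipy.optimize import least_squares
S=json.load(open("st.json")); M=np.array(S["meas"]); kn0=np.array([k for k in S["knots"] if k[0]<=M[-1,0]+.051]); DT=.005
def sim(x,tau,e,c,M=M):
    th,om,G,K,b=x[:5]; t=np.arange(M[0,0],M[-1,0]+DT,DT); ph=np.interp(t-tau,kn0[:,0],kn0[:,1]); ph0=np.interp(t-tau-.01,kn0[:,0],kn0[:,1]); ph1=np.interp(t-tau+.01,kn0[:,0],kn0[:,1])
    v=e*(ph1-ph0)/.02; w=om-v[0]; o=[]
    for i in range(len(t)):
        o.append(th); w+=DT*(G*np.sin(th)-K*(th-ph[i]-b)-c*(w+v[i])); th+=DT*(w+v[i])
    return np.interp(M[:,0],t,o)
def go(free,tau0=.02):
    def f(x):
        e=x[6] if "e" in free else 0; tau=x[5] if "t" in free else tau0
        sg=4. if "K" in free else 1.2
        return np.r_[(sim(x,tau,e,.35)-M[:,1])/.004,(x[2]-22.9)/(4 if "K" in free else 2),(x[3]-17.8)/sg,x[4]/.03,(x[5]-.02)/.03,x[6]/.2,(x[1]-.47)/.3]
    z=min((least_squares(f,[-.26,w,22.9,17.8,0,.02,0],x_scale=[.1,.3,2,1,.02,.02,.1]) for w in (.3,.5)),key=lambda z:z.cost)
    print(free,round(z.cost,1),z.x.round(3),"res mrad",(z.fun[:len(M)]*4).round(0))
for fr in ("","K","t","e","Kt","Ke","Kte"): go(fr)
E
python3 fitall.py; python3 ctl.py 3 0
```

```text
18.9 [-2.6300e-01  4.5800e-01  2.6756e+01  2.0769e+01  3.0000e-03  2.0000e-02
  0.0000e+00] res mrad [ -1.   6. -13.  -7.  10.   7.   2.  -0.  -5.   2.]
K 12.0 [-2.6600e-01  5.5300e-01  3.0909e+01  2.2228e+01  1.0000e-03  2.0000e-02
  0.0000e+00] res mrad [-4.  8. -9. -5.  8.  5. -0. -2. -4.  3.]
t 4.4 [-2.6600e-01  4.8600e-01  2.1817e+01  1.8934e+01  2.0000e-03 -2.1000e-02
  0.0000e+00] res mrad [-4.  6. -4.  1.  4. -2. -1.  1. -2.  1.]
e 10.6 [-2.6600e-01  5.2300e-01  2.6018e+01  1.7062e+01 -3.0000e-03  2.0000e-02
 -2.2100e-01] res mrad [-4.  7. -7. -6.  7.  8. -1. -3. -2.  2.]
Kt 3.9 [-2.6600e-01  4.8300e-01  2.1925e+01  1.9031e+01  2.0000e-03 -2.0000e-02
  0.0000e+00] res mrad [-4.  5. -4.  1.  4. -1. -2.  1. -2.  1.]
Ke 9.1 [-2.6700e-01  5.7700e-01  2.7711e+01  1.7145e+01 -5.0000e-03  2.0000e-02
 -2.4100e-01] res mrad [-5.  8. -6. -5.  5.  7. -1. -2. -2.  2.]
Kte 3.7 [-2.6600e-01  5.0200e-01  2.1752e+01  1.8289e+01  1.0000e-03 -2.0000e-02
 -4.2000e-02] res mrad [-4.  6. -4.  1.  4. -1. -2.  1. -1.  1.]
res [1.0, 7.0, -16.0, -10.0, 10.0, 7.0, 2.0, 1.0, -4.0, 2.0]
fit G 24.9 K 20.1 b 0.003 rms 1.21
now 9.375 theta 0.121 omega 0.460 phi_cmd -0.012
plan phi [-0.12, -0.168, -0.15, -0.101, -0.05, -0.012, 0.009, 0.016, 0.015, 0.011, 0.005, 0.001, -0.002, -0.004, -0.005, -0.005]
pred theta [0.178, 0.216, 0.222, 0.199, 0.158, 0.113, 0.073, 0.043, 0.022, 0.011, 0.005, 0.002, 0.001, 0.002, 0.002, 0.002] om [0.42, 0.2, -0.07, -0.27, -0.36, -0.35, -0.29, -0.2, -0.13, -0.07, -0.03, -0.01, -0.0, 0.0, 0.0, -0.0]
ROWS [0,-0.0157,0.0009,-0.1079,0,0, 0,-0.0226,0.0018,-0.1555,0,0, 0,-0.0201,0.0014,-0.1379,0,0]
```

```bash
sed -i 's/TAU=.02/TAU=-.02/; s/G0,K0_=22.9,17.83/G0,K0_=21.9,18.7/; s#(x\[2\]-G0)/2,(x\[3\]-K0_)/1.2,x\[4\]/.03#(x[2]-G0)/1,(x[3]-K0_)/.7,x[4]/.01#' ctl.py; python3 ctl.py 3 0
```

```text
res [-2.0, 7.0, -4.0, 1.0, 4.0, -1.0, -1.0, 1.0, -2.0, 1.0]
fit G 21.9 K 18.9 b 0.002 rms 0.49
now 9.375 theta 0.116 omega 0.378 phi_cmd -0.012
plan phi [-0.09, -0.123, -0.108, -0.069, -0.03, -0.001, 0.014, 0.019, 0.017, 0.011, 0.006, 0.002, -0.001, -0.002, -0.003, -0.003]
pred theta [0.158, 0.18, 0.175, 0.149, 0.114, 0.079, 0.049, 0.027, 0.013, 0.005, 0.002, 0.001, 0.001, 0.001, 0.002, 0.002] om [0.28, 0.07, -0.12, -0.25, -0.29, -0.27, -0.21, -0.14, -0.09, -0.04, -0.02, -0.0, 0.0, 0.0, 0.0, -0.0]
ROWS [0,-0.0114,0.0004,-0.0779,0,0, 0,-0.0162,0.0009,-0.111,0,0, 0,-0.014,0.0007,-0.0956,0,0]
```

```bash
python3 -m jog '[0,-0.0114,0.0004,-0.0779,0,0, 0,-0.0162,0.0009,-0.111,0,0, 0,-0.014,0.0007,-0.0956,0,0]'|sed -n 3p; python3 ctl.py 4 2
```

```text
tcp_rot: [173.9, 0.0, 5.4]
side t 9.750 phi -0.106 psi 0.286 theta 0.180 off -1.1 -0.4 n2157
side t 9.800 phi -0.105 psi 0.277 theta 0.171 off -1.1 -0.3 n2162
res [-2.0, 7.0, -5.0, 0.0, 3.0, -2.0, -1.0, 1.0, -1.0, 2.0, -1.0, 0.0]
fit G 22.1 K 18.9 b 0.002 rms 0.46
now 9.850 theta 0.160 omega -0.250 phi_cmd -0.108
plan phi [-0.051, -0.001, 0.026, 0.033, 0.028, 0.018, 0.008, 0.001, -0.003, -0.004, -0.004, -0.004, -0.003, -0.002, -0.002, -0.001]
pred theta [0.121, 0.077, 0.04, 0.014, -0.001, -0.006, -0.007, -0.005, -0.003, -0.001, 0.0, 0.001, 0.001, 0.001, 0.0, 0.0] om [-0.35, -0.34, -0.26, -0.16, -0.08, -0.02, 0.01, 0.02, 0.02, 0.01, 0.01, 0.0, -0.0, -0.0, -0.0, -0.0]
ROWS [0,0.0083,0.0002,0.0569,0,0, 0,0.0156,0.0008,0.1069,0,0, 0,0.0195,0.0013,0.1339,0,0, 0,0.0205,0.0014,0.1408,0,0]
```

Model now predicts to a few mrad.

```bash
python3 -m jog '[0,0.0083,0.0002,0.0569,0,0, 0,0.0156,0.0008,0.1069,0,0, 0,0.0195,0.0013,0.1339,0,0, 0,0.0205,0.0014,0.1408,0,0]'|sed -n 3p; python3 ctl.py 6 2
```

```text
tcp_rot: [-178.1, 0.0, 5.2]
side t 10.350 phi 0.034 psi 0.050 theta 0.084 off -1.1 -0.6 n2156
side t 10.400 phi 0.034 psi 0.060 theta 0.093 off -1.4 -0.8 n2161
res [-1.0, 2.0, -0.0, -5.0, 1.0, 4.0, -6.0, -4.0, 1.0, 5.0, 3.0, -4.0]
fit G 22.6 K 18.4 b 0.001 rms 0.81
now 10.450 theta 0.094 omega 0.108 phi_cmd 0.033
plan phi [-0.038, -0.078, -0.08, -0.059, -0.032, -0.01, 0.003, 0.01, 0.011, 0.008, 0.005, 0.003, 0.001, -0.001, -0.002, -0.002]
pred theta [0.11, 0.122, 0.121, 0.106, 0.084, 0.06, 0.04, 0.023, 0.012, 0.006, 0.002, 0.001, 0.001, 0.001, 0.001, 0.001] om [0.13, 0.05, -0.07, -0.15, -0.19, -0.18, -0.15, -0.11, -0.07, -0.04, -0.02, -0.01, -0.0, 0.0, 0.0, -0.0]
ROWS [0,-0.0104,0.0004,-0.0711,0,0, 0,-0.0163,0.0009,-0.1115,0,0, 0,-0.0164,0.0009,-0.1128,0,0, 0,-0.0134,0.0006,-0.0919,0,0, 0,-0.0095,0.0003,-0.0654,0,0, 0,-0.0063,0.0001,-0.0434,0,0]
```

```bash
cat > fitall.py <<'E'
import json,numpy as np
from scipy.optimize import least_squares
S=json.load(open("st.json")); M=np.array(S["meas"]); M=M[M[:,0]>7.4]; kn0=np.array([k for k in S["knots"] if k[0]<=M[-1,0]+.051]); DT=.005
N=["th","om","G","K","b","tau","e","gain","c","f"]; X0=np.array([-.26,.48,22.,18.5,0,-.02,0,1,.35,1.]); SC=np.array([.1,.3,1.5,1.5,.01,.02,.1,.05,.2,.3])
t=np.arange(M[0,0],M[-1,0]+DT,DT)
def sim(x):
    th,om,G,K,b,tau,e,g,c,f=x; k=kn0
    if abs(f-1)>1e-9:  # each row finished in fraction f
        k=np.vstack([kn0[:1]]+[[[min(a[0]+f*(q[0]-a[0]),q[0]-1e-4),*q[1:]],q] for a,q in zip(kn0[:-1],kn0[1:])])
    P=lambda t:np.interp(t-tau,k[:,0],k[:,1])
    ph=P(t); v=e*(P(t+.01)-P(t-.01))/.02; w=om-v[0]; o=[]
    for i in range(len(t)):
        o.append(th); w+=DT*(G*np.sin(th)-K*(th-ph[i]-b)-c*(w+v[i])); th+=DT*(w+v[i])
    pm=np.interp(M[:,0],t,ph); return pm+(np.interp(M[:,0],t,o)-pm)/g
def go(*free):
    I=[N.index(n) for n in ("th","om","G","K","b")+free]
    def full(y): x=X0.copy(); x[I]=y; return x
    f=lambda y: np.r_[(sim(full(y))-M[:,1])/.004,(y-X0[I])/SC[I]]
    z=least_squares(f,X0[I],x_scale=SC[I]); print(free,round(z.cost,1),z.x.round(3),(z.fun[:len(M)]*4).round(0))
if __name__=="__main__":
    for fr in ((),("tau",),("tau","e"),("tau","gain"),("tau","c"),("tau","f"),("tau","e","gain","c")): go(*fr)
E
python3 fitall.py
```

```text
() 7.9 [-2.6700e-01  5.6800e-01  2.3755e+01  1.9013e+01 -1.0000e-03] [-6.  8. -4.  0.  2. -3.  2.  4. -5. -3.  1.  5.  3. -4.]
('tau',) 2315.4 [ -0.214  -0.294 -11.891   7.424   0.137  -0.208] [  48.   23.   44.   73.   95.   72.    2.   -3.  -30.  -27. -111. -119.
  -66.  -59.]
('tau', 'e') 2300.2 [ -0.209  -0.34  -10.353   9.627   0.114  -0.239   0.149] [  53.   27.   48.   76.   96.   75.   -0.   -8.  -32.  -29. -110. -117.
  -62.  -55.]
('tau', 'gain') 1174.7 [ -0.02   -0.382 -16.297   0.719  -0.038  -0.216   0.185] [-12.  26.   4.  49.  69. -30.  16.  56. -24.   6. -22. -40. -11. -60.]
('tau', 'c') 7.2 [-2.6800e-01  5.8800e-01  2.3695e+01  1.8959e+01 -0.0000e+00 -2.3000e-02
  4.1200e-01] [-6.  8. -2.  1. -0. -5.  1.  4. -4. -1.  1.  4.  3. -4.]
('tau', 'f') 7.2 [-2.6800e-01  5.8600e-01  2.3793e+01  1.9014e+01 -1.0000e-03 -2.6000e-02
  1.0000e+00] [-6.  8. -3.  1. -0. -5.  1.  4. -4. -1.  1.  4.  3. -4.]
('tau', 'e', 'gain', 'c') 5.3 [-2.6700e-01  5.7900e-01  2.2167e+01  1.7558e+01 -2.0000e-03 -2.7000e-02
 -7.2000e-02  9.9900e-01  3.7000e-01] [-6.  7. -1.  1.  1. -3. -1.  3. -2. -2. -0.  4.  3. -3.]
```

```bash
sed -i 's/G0,K0_=21.9,18.7/G0,K0_=23.6,18.9/; s/now-2.6)/now-4.0)/; s#tw==S\["free"\] else 0#0 else 0#; s/x\[4\]\/.01/x[4]\/.006/' ctl.py; python3 ctl.py 4 0
```

```text
res [92.0, 82.0, 100.0, 120.0, 144.0, 127.0, 43.0, 30.0, -46.0, -43.0, -42.0, -42.0, -93.0, -101.0]
fit G -2.4 K 9.2 b 0.109 rms 15.76
now 10.450 theta -0.003 omega 0.117 phi_cmd 0.033
plan phi [-0.028, -0.08, -0.104, -0.103, -0.088, -0.07, -0.057, -0.052, -0.056, -0.065, -0.078, -0.09, -0.1, -0.107, -0.112, -0.115]
pred theta [0.02, 0.048, 0.071, 0.082, 0.079, 0.065, 0.047, 0.028, 0.013, 0.003, -0.001, -0.001, 0.002, 0.006, 0.008, 0.009] om [0.22, 0.22, 0.14, 0.03, -0.07, -0.13, -0.16, -0.14, -0.1, -0.06, -0.01, 0.01, 0.03, 0.03, 0.01, -0.0]
ROWS [0,-0.0089,0.0003,-0.0611,0,0, 0,-0.0165,0.0009,-0.113,0,0, 0,-0.0199,0.0014,-0.1369,0,0, 0,-0.0198,0.0013,-0.1359,0,0]
```

```bash
python3 - <<'E'
s=open("ctl.py").read()
a=s.index("else:\n    tw="); b=s.index('print("now %.3f')
s=s[:a]+'''else:
    M=[m for m in S["meas"] if m[0]>=S["free"]]; x=np.array([M[0][1],.5,G0,K0_,0.]); Pm=np.diag([.01,.15,1.5,1.,.01])**2; tp=M[0][0]; nu=[]
    def prop(x,t0,t1): return np.r_[sim(kn,t0,t1,*x)[1][-1],x[2:]] if t1-t0>DT/2 else x
    for m in M+[[now,None,1]]:
        y=prop(x,tp,m[0]); ep=np.array([1e-3,1e-3,.1,.1,1e-3]); F=np.array([(prop(x+np.eye(5)[i]*ep[i],tp,m[0])-y)/ep[i] for i in range(5)]).T
        Pm=F@Pm@F.T+np.diag([.003,.06,.2,.15,.002])**2*(m[0]-tp); x,tp=y,m[0]
        if m[1] is not None:
            k=Pm[:,0]/(Pm[0,0]+.004**2); nu.append(m[1]-x[0]); x=x+k*nu[-1]; Pm=Pm-np.outer(k,Pm[0])
    th,om=x[:2]; print("innov mrad",(np.array(nu[-10:])*1e3).round().tolist(),"G %.1f K %.1f b %.4f"%tuple(x[2:]),"sd th %.4f om %.3f"%tuple(np.sqrt(np.diag(Pm)[:2])))
'''+s[b:]
open("ctl.py","w").write(s)
E
python3 ctl.py 4 0
```

```text
innov mrad [-6.0, 6.0, -0.0, -3.0, -2.0, -3.0, 4.0, -1.0, 67.0, 8.0] G 23.6 K 19.1 b 0.0020 sd th 0.0046 om 0.047
now 10.450 theta 0.096 omega 0.137 phi_cmd 0.033
plan phi [-0.044, -0.087, -0.087, -0.063, -0.035, -0.011, 0.003, 0.009, 0.01, 0.007, 0.004, 0.001, -0.001, -0.002, -0.003, -0.003]
pred theta [0.116, 0.131, 0.129, 0.113, 0.089, 0.064, 0.041, 0.024, 0.013, 0.006, 0.002, 0.001, 0.001, 0.001, 0.001, 0.001] om [0.16, 0.06, -0.07, -0.17, -0.21, -0.2, -0.16, -0.12, -0.07, -0.04, -0.02, -0.01, -0.0, 0.0, 0.0, -0.0]
ROWS [0,-0.0112,0.0004,-0.0771,0,0, 0,-0.0175,0.001,-0.1198,0,0, 0,-0.0175,0.0011,-0.12,0,0, 0,-0.0141,0.0007,-0.0966,0,0]
```

```bash
python3 -m jog '[0,-0.0112,0.0004,-0.0771,0,0, 0,-0.0175,0.001,-0.1198,0,0, 0,-0.0175,0.0011,-0.12,0,0, 0,-0.0141,0.0007,-0.0966,0,0]'|sed -n 3p; python3 ctl.py 4 3
```

```text
tcp_rot: [176.5, -0.0, 5.4]
side t 10.950 phi -0.062 psi 0.163 theta 0.101 off -1.3 -0.6 n2162
side t 11.000 phi -0.061 psi 0.150 theta 0.089 off -1.3 -0.6 n2164
side t 11.050 phi -0.062 psi 0.140 theta 0.078 off -1.1 -0.6 n2157
innov mrad [-3.0, -2.0, -3.0, 4.0, -1.0, 67.0, 8.0, -12.0, -1.0, 1.0] G 23.5 K 19.1 b 0.0017 sd th 0.0046 om 0.042
now 11.100 theta 0.063 omega -0.302 phi_cmd -0.063
plan phi [-0.0, 0.043, 0.054, 0.046, 0.029, 0.013, 0.001, -0.005, -0.007, -0.007, -0.006, -0.004, -0.003, -0.002, -0.001, -0.001]
pred theta [0.023, -0.012, -0.034, -0.042, -0.039, -0.031, -0.021, -0.013, -0.007, -0.003, -0.001, 0.0, 0.0, 0.0, -0.0, -0.0] om [-0.32, -0.24, -0.12, -0.02, 0.05, 0.07, 0.07, 0.06, 0.04, 0.02, 0.01, 0.0, -0.0, -0.0, -0.0, -0.0]
ROWS [0,0.0092,0.0003,0.0631,0,0, 0,0.0155,0.0008,0.1061,0,0, 0,0.0172,0.001,0.1179,0,0, 0,0.0159,0.0009,0.1091,0,0]
```

```bash
sed -i 's/.004\*\*2/.003**2/' ctl.py; python3 -m jog '[0,0.0092,0.0003,0.0631,0,0, 0,0.0155,0.0008,0.1061,0,0, 0,0.0172,0.001,0.1179,0,0, 0,0.0159,0.0009,0.1091,0,0]'|sed -n 3p; python3 ctl.py 5 3
```

```text
tcp_rot: [-177.4, 0.0, 5.2]
side t 11.600 phi 0.045 psi -0.081 theta -0.035 off -1.2 -0.9 n2055
side t 11.650 phi 0.044 psi -0.077 theta -0.032 off -1.1 -0.9 n2055
side t 11.700 phi 0.045 psi -0.075 theta -0.030 off -1.3 -0.8 n2056
innov mrad [10.0, -1.0, 71.0, 8.0, -21.0, -1.0, 2.0, 4.0, 2.0, -1.0] G 23.3 K 19.1 b 0.0028 sd th 0.0039 om 0.040
now 11.750 theta -0.025 omega 0.120 phi_cmd 0.046
plan phi [0.004, -0.026, -0.035, -0.031, -0.021, -0.012, -0.005, -0.001, 0.001, 0.001, -0.0, -0.001, -0.002, -0.003, -0.003, -0.003]
pred theta [-0.006, 0.012, 0.024, 0.028, 0.026, 0.02, 0.014, 0.009, 0.005, 0.002, 0.001, 0.0, -0.0, -0.0, 0.0, 0.0] om [0.16, 0.13, 0.06, 0.01, -0.03, -0.05, -0.05, -0.04, -0.03, -0.02, -0.01, -0.0, -0.0, 0.0, 0.0, 0.0]
ROWS [0,-0.0061,0.0001,-0.0417,0,0, 0,-0.0104,0.0004,-0.0713,0,0, 0,-0.0118,0.0005,-0.0808,0,0, 0,-0.0112,0.0004,-0.0767,0,0, 0,-0.0098,0.0003,-0.067,0,0]
```

```bash
python3 -m jog '[0,-0.0061,0.0001,-0.0417,0,0, 0,-0.0104,0.0004,-0.0713,0,0, 0,-0.0118,0.0005,-0.0808,0,0, 0,-0.0112,0.0004,-0.0767,0,0, 0,-0.0098,0.0003,-0.067,0,0]'|sed -n 3p; python3 ctl.py 6 3
```

```text
tcp_rot: [178.8, -0.0, 5.3]
side t 12.375 phi -0.021 psi -0.007 theta -0.028 off -1.1 -1.0 n2074
side t 12.425 phi -0.020 psi -0.016 theta -0.037 off -1.2 -0.7 n2070
side t 12.475 phi -0.021 psi -0.026 theta -0.047 off -1.1 -1.0 n2055
innov mrad [8.0, -21.0, -1.0, 2.0, 4.0, 2.0, -1.0, -53.0, -1.0, 0.0] G 23.6 K 19.0 b -0.0003 sd th 0.0039 om 0.039
now 12.525 theta -0.058 omega -0.241 phi_cmd -0.021
plan phi [0.048, 0.086, 0.084, 0.06, 0.033, 0.01, -0.004, -0.01, -0.011, -0.008, -0.006, -0.003, -0.001, 0.0, 0.001, 0.001]
pred theta [-0.088, -0.109, -0.112, -0.1, -0.08, -0.057, -0.037, -0.022, -0.011, -0.005, -0.002, -0.001, -0.001, -0.001, -0.001, -0.001] om [-0.22, -0.1, 0.04, 0.14, 0.18, 0.18, 0.15, 0.1, 0.07, 0.04, 0.02, 0.01, 0.0, -0.0, -0.0, 0.0]
ROWS [0,0.0102,0.0004,0.0696,0,0, 0,0.0156,0.0008,0.107,0,0, 0,0.0153,0.0008,0.1052,0,0, 0,0.012,0.0005,0.0819,0,0, 0,0.0079,0.0002,0.054,0,0, 0,0.0046,0.0001,0.0315,0,0]
```

```bash
cat > like.py <<'E'
import json,numpy as np
from scipy.optimize import least_squares
S=json.load(open("st.json")); M=np.array([m for m in S["meas"] if m[0]>7.4]); kn0=np.array([k for k in S["knots"] if k[0]<=M[-1,0]+.051]); DT=.005
N=["G","K","b","tau","e","c","f"]; X0=np.array([23.,18.5,0,-.02,0,.35,.8]); SC=np.array([2,2,.01,.03,.2,.3,.3])
def run(p,full=False):
    G,K,b,tau,e,c,f=p; k=np.vstack([kn0[:1]]+[[[a[0]+min(f,.999)*(q[0]-a[0]),*q[1:]],q] for a,q in zip(kn0[:-1],kn0[1:]) if q[0]-a[0]>1e-6])
    x=np.array([M[0,1],.48]); P=np.diag([.01,.1])**2; tp=M[0,0]; out=[]; ph=lambda t:np.interp(t-tau,k[:,0],k[:,1])
    A=np.array([[0,1],[G-K,-c]]); I=np.eye(2)
    for t,th,s in M:
        n=int(round((t-tp)/DT))
        for i in range(n):
            tt=tp+i*DT; dph=(ph(tt+DT)-ph(tt))/DT
            # z = omega - e*phidot
            x=x+DT*np.array([0,K*(ph(tt+DT/2)+b)]); x=x+DT*np.array([x[1]+e*dph,(G-K)*x[0]-c*(x[1]+e*dph)])
            P=(I+DT*A)@P@(I+DT*A).T+np.diag([.002,.03])**2*DT
        s2=P[0,0]+.003**2; nu=th-x[0]; out.append((nu/np.sqrt(s2),nu)); g=P[:,0]/s2; x=x+g*nu; P=P-np.outer(g,P[0]); tp=t
    return np.array(out)
if __name__=="__main__":
  for free in (["tau"],["tau","f"],["tau","e"],["tau","f","e"],["tau","f","e","c"]):
    I=[N.index(n) for n in ["G","K","b"]+free]
    def full(y): x=X0.copy(); x[-1]=.999 if "f" not in free else x[-1]; x[I]=y; return x
    z=least_squares(lambda y:np.r_[run(full(y))[:,0],(y-X0[I])/SC[I]],X0[I],x_scale=SC[I],diff_step=1e-2)
    print(free,round(z.cost,1),z.x.round(3),(run(full(z.x))[:,1]*1e3).round().tolist())
E
python3 like.py
```

```text
['tau'] 11.4 [ 2.3771e+01  1.9096e+01 -0.0000e+00 -2.3000e-02] [0.0, -9.0, 103.0, -3.0, 0.0, 5.0, -7.0, -4.0, 9.0, -2.0, -7.0, -4.0, 7.0, 7.0, -1.0, -1.0, 1.0, 7.0, 3.0, 1.0, -17.0, -1.0, 0.0]
['tau', 'f'] 11.3 [ 2.3651e+01  1.8997e+01 -0.0000e+00 -1.0000e-02  7.8100e-01] [0.0, -9.0, 103.0, -3.0, 1.0, 5.0, -7.0, -4.0, 8.0, -2.0, -7.0, -4.0, 7.0, 7.0, -1.0, -1.0, 1.0, 7.0, 3.0, 1.0, -17.0, -1.0, 0.0]
['tau', 'e'] 9.6 [ 2.1850e+01  1.7489e+01 -1.0000e-03 -2.6000e-02 -7.5000e-02] [0.0, -9.0, 95.0, -2.0, 0.0, 3.0, -3.0, -5.0, 3.0, -1.0, -2.0, -4.0, 6.0, 7.0, -9.0, -2.0, 1.0, 9.0, 3.0, 1.0, -11.0, -1.0, -0.0]
['tau', 'f', 'e'] 9.6 [ 2.1819e+01  1.7465e+01 -1.0000e-03 -1.6000e-02  8.2300e-01 -7.3000e-02] [0.0, -9.0, 95.0, -2.0, 0.0, 3.0, -3.0, -5.0, 2.0, -1.0, -2.0, -4.0, 6.0, 7.0, -9.0, -2.0, 1.0, 9.0, 3.0, 1.0, -11.0, -1.0, -0.0]
['tau', 'f', 'e', 'c'] 9.5 [ 2.1911e+01  1.7525e+01 -1.0000e-03 -1.9000e-02  8.0500e-01 -7.4000e-02
  2.7800e-01] [0.0, -9.0, 95.0, -2.0, -1.0, 3.0, -3.0, -5.0, 1.0, -1.0, -3.0, -4.0, 6.0, 7.0, -9.0, -1.0, 1.0, 11.0, 3.0, 1.0, -9.0, -1.0, 0.0]
```

```bash
python3 - <<'E'
s=open("ctl.py").read()
s=s.replace("v=-np.sin(yw)*v[0]+np.cos(yw)*v[1];","v=-np.sin(yw)*v[0]+np.cos(yw)*v[1]+E/C*(np.interp(tl+.01,kn[:,0],kn[:,1])-np.interp(tl-.01,kn[:,0],kn[:,1]))/.02;")
s=s.replace("TAU=-.02;","TAU=-.026; E=-.075;").replace("G0,K0_=23.6,18.9","G0,K0_=21.9,17.5").replace("np.diag([.01,.15,1.5,1.,.01])","np.diag([.01,.15,.5,.4,.004])")
s=s.replace("np.diag([.003,.06,.2,.15,.002])","np.diag([.002,.025,.05,.05,.0005])").replace("nu[-10:]","nu[-13:]")
open("ctl.py","w").write(s)
E
python3 ctl.py 5 0
```

```text
innov mrad [-1.0, -3.0, 37.0, 8.0, -12.0, -2.0, 1.0, 11.0, 3.0, 1.0, -19.0, -1.0, -0.0] G 21.9 K 17.4 b -0.0010 sd th 0.0028 om 0.021
now 12.525 theta -0.058 omega -0.236 phi_cmd -0.021
plan phi [0.049, 0.081, 0.077, 0.056, 0.031, 0.011, -0.001, -0.007, -0.008, -0.007, -0.004, -0.002, -0.001, 0.0, 0.001, 0.002]
pred theta [-0.087, -0.103, -0.104, -0.091, -0.072, -0.051, -0.034, -0.02, -0.011, -0.005, -0.002, -0.001, -0.001, -0.0, -0.001, -0.001] om [-0.19, -0.07, 0.06, 0.13, 0.16, 0.15, 0.13, 0.09, 0.06, 0.03, 0.02, 0.01, 0.0, 0.0, -0.0, 0.0]
ROWS [0,0.0103,0.0004,0.0707,0,0, 0,0.0149,0.0008,0.1024,0,0, 0,0.0144,0.0007,0.0986,0,0, 0,0.0113,0.0004,0.0771,0,0, 0,0.0077,0.0002,0.0526,0,0]
```

```bash
python3 -m jog '[0,0.0103,0.0004,0.0707,0,0, 0,0.0149,0.0008,0.1024,0,0, 0,0.0144,0.0007,0.0986,0,0, 0,0.0113,0.0004,0.0771,0,0]'|sed -n 3p; python3 ctl.py 5 3
```

```text
tcp_rot: [-176.9, 0.0, 5.2]
side t 13.025 phi 0.054 psi -0.168 theta -0.114 off -1.1 -0.8 n1988
side t 13.075 phi 0.053 psi -0.158 theta -0.105 off -1.1 -0.9 n1992
side t 13.125 phi 0.054 psi -0.156 theta -0.102 off -1.1 -0.6 n1998
innov mrad [8.0, -12.0, -2.0, 1.0, 11.0, 3.0, 1.0, -19.0, -1.0, -0.0, 0.0, 5.0, -0.0] G 21.9 K 17.4 b -0.0009 sd th 0.0029 om 0.022
now 13.175 theta -0.095 omega 0.143 phi_cmd 0.056
plan phi [0.033, 0.012, -0.002, -0.009, -0.01, -0.008, -0.005, -0.003, -0.001, 0.0, 0.001, 0.001, 0.001, 0.001, 0.001, 0.001]
pred theta [-0.075, -0.053, -0.034, -0.019, -0.01, -0.004, -0.001, -0.0, 0.0, -0.0, -0.0, -0.0, -0.0, -0.0, -0.0, -0.0] om [0.17, 0.17, 0.14, 0.1, 0.06, 0.03, 0.02, 0.01, 0.0, -0.0, -0.0, -0.0, -0.0, 0.0, 0.0, 0.0]
ROWS [0,-0.0033,0,-0.0224,0,0, 0,-0.0064,0.0001,-0.0439,0,0, 0,-0.0084,0.0002,-0.0579,0,0, 0,-0.0094,0.0003,-0.0643,0,0, 0,-0.0095,0.0003,-0.0654,0,0]
```

```bash
python3 -m jog '[0,-0.0033,0,-0.0224,0,0, 0,-0.0064,0.0001,-0.0439,0,0, 0,-0.0084,0.0002,-0.0579,0,0, 0,-0.0094,0.0003,-0.0643,0,0, 0,-0.0095,0.0003,-0.0654,0,0]'|sed -n 3p; python3 ctl.py 5 3
```

```text
tcp_rot: [179.4, -0.0, 5.3]
side t 13.800 phi -0.010 psi 0.007 theta -0.003 off -1.3 -0.5 n2096
side t 13.850 phi -0.010 psi 0.014 theta 0.004 off -1.0 -0.6 n2100
side t 13.900 phi -0.010 psi 0.017 theta 0.007 off -1.1 -0.6 n2097
innov mrad [1.0, 11.0, 3.0, 1.0, -19.0, -1.0, -0.0, 0.0, 5.0, -0.0, -3.0, 4.0, 1.0] G 21.9 K 17.4 b -0.0008 sd th 0.0028 om 0.020
now 13.950 theta 0.009 omega 0.058 phi_cmd -0.010
plan phi [-0.015, -0.014, -0.011, -0.006, -0.002, 0.001, 0.002, 0.002, 0.002, 0.002, 0.001, 0.001, 0.001, 0.001, 0.001, 0.001]
pred theta [0.015, 0.017, 0.016, 0.013, 0.01, 0.007, 0.004, 0.002, 0.001, 0.001, 0.0, 0.0, 0.0, 0.0, 0.0, 0.0] om [0.03, 0.0, -0.02, -0.03, -0.03, -0.02, -0.02, -0.01, -0.01, -0.0, -0.0, -0.0, -0.0, 0.0, 0.0, -0.0]
ROWS [0,-0.0007,0,-0.005,0,0, 0,-0.0007,0,-0.0047,0,0, 0,-0.0001,0,-0.001,0,0, 0,0.0005,0,0.0037,0,0, 0,0.0011,0,0.0076,0,0]
```

```bash
python3 -m jog '[0,-0.0007,0,-0.005,0,0, 0,-0.0007,0,-0.0047,0,0, 0,-0.0001,0,-0.001,0,0, 0,0.0005,0,0.0037,0,0, 0,0.0011,0,0.0076,0,0]'|sed -n 3p; python3 ctl.py 6 3
```

```text
tcp_rot: [179.9, -0.0, 5.3]
side t 14.575 phi -0.002 psi 0.008 theta 0.006 off -1.2 -0.7 n2097
side t 14.625 phi -0.002 psi 0.005 theta 0.003 off -1.2 -0.5 n2103
side t 14.675 phi -0.002 psi 0.004 theta 0.002 off -1.3 -0.7 n2100
innov mrad [1.0, -19.0, -1.0, -0.0, 0.0, 5.0, -0.0, -3.0, 4.0, 1.0, -6.0, -1.0, 0.0] G 21.9 K 17.4 b -0.0010 sd th 0.0028 om 0.020
now 14.725 theta -0.000 omega -0.039 phi_cmd -0.002
plan phi [0.006, 0.009, 0.009, 0.007, 0.005, 0.002, 0.001, 0.0, 0.0, 0.0, 0.0, 0.001, 0.001, 0.001, 0.001, 0.001]
pred theta [-0.005, -0.008, -0.009, -0.008, -0.007, -0.005, -0.003, -0.002, -0.001, -0.001, -0.0, -0.0, -0.0, -0.0, -0.0, -0.0] om [-0.03, -0.02, -0.0, 0.01, 0.01, 0.01, 0.01, 0.01, 0.01, 0.0, 0.0, 0.0, 0.0, -0.0, -0.0, -0.0]
ROWS [0,0.0011,0,0.0079,0,0, 0,0.0017,0,0.0116,0,0, 0,0.0017,0,0.0114,0,0, 0,0.0014,0,0.0093,0,0, 0,0.001,0,0.0067,0,0, 0,0.0007,0,0.0045,0,0]
```

```bash
python3 -m jog '[0,0.0011,0,0.0079,0,0, 0,0.0017,0,0.0116,0,0, 0,0.0017,0,0.0114,0,0, 0,0.0014,0,0.0093,0,0, 0,0.001,0,0.0067,0,0, 0,0.0007,0,0.0045,0,0]'|sed -n 3p; python3 ctl.py 7 3
```

```text
tcp_rot: [-179.9, -0.0, 5.3]
side t 15.475 phi 0.002 psi -0.013 theta -0.011 off -1.2 -0.8 n2092
side t 15.525 phi 0.002 psi -0.018 theta -0.016 off -1.2 -0.7 n2081
side t 15.575 phi 0.002 psi -0.016 theta -0.014 off -1.1 -0.7 n2084
innov mrad [-0.0, 0.0, 5.0, -0.0, -3.0, 4.0, 1.0, -6.0, -1.0, 0.0, -2.0, -5.0, 1.0] G 21.9 K 17.4 b -0.0011 sd th 0.0029 om 0.021
now 15.625 theta -0.015 omega -0.013 phi_cmd 0.002
plan phi [0.009, 0.011, 0.009, 0.006, 0.004, 0.002, 0.0, -0.0, -0.0, 0.0, 0.0, 0.001, 0.001, 0.001, 0.001, 0.001]
pred theta [-0.016, -0.016, -0.015, -0.012, -0.009, -0.006, -0.004, -0.002, -0.001, -0.001, -0.0, -0.0, -0.0, -0.0, -0.0, -0.0] om [-0.01, 0.01, 0.02, 0.02, 0.02, 0.02, 0.02, 0.01, 0.01, 0.0, 0.0, 0.0, 0.0, 0.0, -0.0, 0.0]
ROWS [0,0.0009,0,0.0064,0,0, 0,0.0012,0,0.0084,0,0, 0,0.001,0,0.0069,0,0, 0,0.0006,0,0.0041,0,0, 0,0.0002,0,0.0012,0,0, 0,-0.0001,0,-0.0009,0,0, 0,-0.0003,0,-0.002,0,0]
```

```bash
python3 -m jog '[0,0.0009,0,0.0064,0,0, 0,0.0012,0,0.0084,0,0, 0,0.001,0,0.0069,0,0, 0,0.0006,0,0.0041,0,0, 0,0.0002,0,0.0012,0,0, 0,-0.0001,0,-0.0009,0,0, 0,-0.0003,0,-0.002,0,0]'|sed -n 3p; python3 ctl.py 7 3
```

```text
tcp_rot: [-180.0, -0.0, 5.3]
side t 16.500 phi 0.000 psi -0.002 theta -0.001 off -1.2 -0.7 n2092
side t 16.550 phi 0.000 psi -0.007 theta -0.007 off -1.3 -0.5 n2087
side t 16.600 phi 0.000 psi 0.000 theta 0.001 off -1.3 -0.6 n2099
innov mrad [-0.0, -3.0, 4.0, 1.0, -6.0, -1.0, 0.0, -2.0, -5.0, 1.0, 7.0, -7.0, 5.0] G 21.9 K 17.4 b -0.0010 sd th 0.0029 om 0.022
now 16.650 theta -0.001 omega 0.014 phi_cmd 0.000
plan phi [-0.001, -0.001, -0.001, -0.0, 0.0, 0.001, 0.001, 0.001, 0.001, 0.001, 0.001, 0.001, 0.001, 0.001, 0.001, 0.001]
pred theta [0.0, 0.001, 0.002, 0.001, 0.001, 0.001, 0.001, 0.0, 0.0, 0.0, 0.0, 0.0, 0.0, 0.0, 0.0, 0.0] om [0.01, 0.0, 0.0, -0.0, -0.0, -0.0, -0.0, -0.0, -0.0, -0.0, -0.0, -0.0, 0.0, 0.0, 0.0, -0.0]
ROWS [0,-0.0002,0,-0.0012,0,0, 0,-0.0002,0,-0.0016,0,0, 0,-0.0002,0,-0.0013,0,0, 0,-0.0001,0,-0.0007,0,0, 0,0,0,-0.0001,0,0, 0,0.0001,0,0.0004,0,0, 0,0.0001,0,0.0006,0,0]
```

```bash
python3 -m jog '[0,-0.0002,0,-0.0012,0,0, 0,-0.0002,0,-0.0016,0,0, 0,-0.0002,0,-0.0013,0,0, 0,-0.0001,0,-0.0007,0,0, 0,0,0,-0.0001,0,0, 0,0.0001,0,0.0004,0,0, 0,0.0001,0,0.0006,0,0]'|sed -n 3p
python3 - <<'E'
s=open("ctl.py").read()
s=s.replace('if S.get("path"):\n    p=','''S["path"]=None
if len(sys.argv)>4:
    A=np.array([.5648,-.2207,.230,5.27]); B=np.array([.5907,.2552,.230,-18.]); S["path"]=dict(u=0,T=n/8,a=base[0,1:].tolist(),b=(A+(B-A)*float(sys.argv[4])).tolist())
if S.get("path"):
    p=''')
open("ctl.py","w").write(s)
E
python3 ctl.py 7 3 16 0.06
```

```text
tcp_rot: [-179.9, 0.0, 5.3]
side t 17.525 phi 0.001 psi 0.006 theta 0.007 off -1.1 -0.8 n2096
side t 17.575 phi 0.001 psi 0.007 theta 0.009 off -1.2 -0.5 n2092
side t 17.625 phi 0.001 psi 0.007 theta 0.008 off -1.2 -0.7 n2100
innov mrad [1.0, -6.0, -1.0, 0.0, -2.0, -5.0, 1.0, 7.0, -7.0, 5.0, 6.0, 1.0, -1.0] G 21.9 K 17.4 b -0.0009 sd th 0.0029 om 0.022
now 17.675 theta 0.009 omega 0.015 phi_cmd 0.001
plan phi [-0.015, -0.021, -0.017, -0.007, 0.002, 0.008, 0.01, 0.009, 0.007, 0.004, 0.003, 0.002, 0.001, 0.001, 0.001, 0.0]
pred theta [0.011, 0.015, 0.019, 0.022, 0.021, 0.016, 0.009, 0.004, 0.001, -0.0, -0.0, -0.0, 0.0, 0.0, 0.0, 0.0] om [0.04, 0.05, 0.04, 0.0, -0.04, -0.07, -0.05, -0.03, -0.01, -0.01, -0.0, 0.0, 0.0, 0.0, 0.0, -0.0]
ROWS [0.0001,-0.003,0,-0.0163,0,0.0006, 0.0006,-0.0073,0,-0.0222,0,0.0035, 0.0016,-0.013,0,-0.0179,-0.0001,0.009, 0.0027,-0.0191,0,-0.0084,0,0.0154, 0.0036,-0.0241,0,0.0009,0,0.0208, 0.004,-0.0266,0,0.0067,0.0001,0.0238, 0.0041,-0.027,0,0.0086,0.0001,0.0244]
```

```bash
python3 -m jog '[0.0001,-0.003,0,-0.0163,0,0.0006, 0.0006,-0.0073,0,-0.0222,0,0.0035, 0.0016,-0.013,0,-0.0179,-0.0001,0.009, 0.0027,-0.0191,0,-0.0084,0,0.0154, 0.0036,-0.0241,0,0.0009,0,0.0208, 0.004,-0.0266,0,0.0067,0.0001,0.0238, 0.0041,-0.027,0,0.0086,0.0001,0.0244]'|sed -n 2,3p;python3 ctl.py 7 3 16 0.18
```

```text
tool_pos: [566.3, -193.7, 375.3]
tcp_rot: [-179.4, 0.0, 3.9]
side t 18.550 phi 0.010 psi 0.014 theta 0.023 off -1.1 -0.4 n2162
side t 18.600 phi 0.010 psi 0.012 theta 0.022 off -1.2 -0.7 n2156
side t 18.650 phi 0.010 psi 0.013 theta 0.023 off -1.1 -0.7 n2158
innov mrad [0.0, -2.0, -5.0, 1.0, 7.0, -7.0, 5.0, 6.0, 1.0, -1.0, -14.0, -1.0, 1.0] G 21.9 K 17.4 b -0.0011 sd th 0.0029 om 0.022
now 18.700 theta 0.023 omega 0.013 phi_cmd 0.010
plan phi [-0.028, -0.043, -0.036, -0.017, 0.002, 0.014, 0.018, 0.017, 0.013, 0.008, 0.005, 0.003, 0.001, 0.001, 0.0, 0.0]
pred theta [0.025, 0.033, 0.042, 0.047, 0.045, 0.035, 0.019, 0.008, 0.003, 0.0, -0.001, -0.0, 0.0, 0.0, 0.001, 0.001] om [0.08, 0.1, 0.07, -0.0, -0.09, -0.15, -0.11, -0.07, -0.03, -0.01, -0.0, 0.0, 0.0, 0.0, 0.0, -0.0]
ROWS [0.0002,-0.0068,0.0001,-0.0374,0,0.0011, 0.0011,-0.0159,0.0003,-0.0528,-0.0001,0.0071, 0.0027,-0.0276,0.0004,-0.0457,-0.0002,0.0179, 0.0045,-0.0398,0.0004,-0.027,-0.0001,0.0308, 0.0059,-0.0497,0.0005,-0.008,0.0002,0.0417, 0.0067,-0.0548,0.0005,0.0044,0.0006,0.0476, 0.0068,-0.0555,0.0005,0.0086,0.0007,0.0487]
```

```bash
python3 -m jog '[0.0002,-0.0068,0.0001,-0.0374,0,0.0011, 0.0011,-0.0159,0.0003,-0.0528,-0.0001,0.0071, 0.0027,-0.0276,0.0004,-0.0457,-0.0002,0.0179, 0.0045,-0.0398,0.0004,-0.027,-0.0001,0.0308, 0.0059,-0.0497,0.0005,-0.008,0.0002,0.0417, 0.0067,-0.0548,0.0005,0.0044,0.0006,0.0476, 0.0068,-0.0555,0.0005,0.0086,0.0007,0.0487]'|sed -n 2,3p;python3 ctl.py 7 3 16 0.32
```

```text
tool_pos: [569.4, -137.9, 375.3]
tcp_rot: [-178.9, 0.0, 1.1]
side t 19.575 phi 0.019 psi 0.052 theta 0.070 off -1.0 -0.6 n2272
side t 19.625 phi 0.019 psi 0.054 theta 0.072 off -1.0 -0.7 n2273
side t 19.675 phi 0.018 psi 0.057 theta 0.075 off -1.0 -0.6 n2271
innov mrad [1.0, 7.0, -7.0, 5.0, 6.0, 1.0, -1.0, -14.0, -1.0, 1.0, -9.0, 2.0, 1.0] G 21.9 K 17.4 b -0.0011 sd th 0.0030 om 0.023
now 19.725 theta 0.078 omega 0.085 phi_cmd 0.018
plan phi [-0.059, -0.091, -0.08, -0.046, -0.012, 0.013, 0.023, 0.024, 0.02, 0.014, 0.008, 0.004, 0.002, 0.001, 0.0, -0.0]
pred theta [0.09, 0.102, 0.109, 0.106, 0.092, 0.068, 0.04, 0.02, 0.009, 0.003, 0.001, 0.0, 0.001, 0.001, 0.001, 0.001] om [0.15, 0.12, 0.03, -0.09, -0.2, -0.26, -0.2, -0.13, -0.07, -0.03, -0.01, -0.0, 0.0, 0.0, 0.0, -0.0]
ROWS [0.0001,-0.0128,0.0005,-0.0774,0,0.0013, 0.0008,-0.0256,0.001,-0.1093,-0.0003,0.0082, 0.002,-0.0387,0.0011,-0.0977,-0.0006,0.0209, 0.0033,-0.0515,0.0011,-0.0644,-0.0005,0.0359, 0.0043,-0.0612,0.0011,-0.0297,0.0002,0.0486, 0.0047,-0.0658,0.0012,-0.0057,0.0009,0.0555, 0.0047,-0.0658,0.0012,0.005,0.0012,0.0568]
```

```bash
python3 - <<'E'
s=open("ctl.py").read()
s=s.replace("for m in M+[[now,None,1]]:","for m in M:").replace('# plan\n','# plan\nts=S["meas"][-1][0]\n')
s=s.replace("sim(knots(ph),now,","sim(knots(ph),ts,").replace("o[10::10,0]","o[14::10,0]").replace("o[10::10,1]","o[14::10,1]")
s=s.replace("np.vstack([kn[-3:],","np.vstack([kn[-12:],")
open("ctl.py","w").write(s)
E
python3 ctl.py 7 0 16 0.32; grep -n "sim(" ctl.py | cut -c1-150
```

```text
innov mrad [1.0, 7.0, -7.0, 5.0, 6.0, 1.0, -1.0, -14.0, -1.0, 1.0, -9.0, 2.0, 1.0] G 21.9 K 17.4 b -0.0011 sd th 0.0021 om 0.022
now 19.725 theta 0.074 omega 0.054 phi_cmd 0.018
plan phi [-0.065, -0.107, -0.099, -0.063, -0.022, 0.007, 0.022, 0.025, 0.022, 0.016, 0.01, 0.006, 0.003, 0.001, 0.0, -0.0]
pred theta [0.1, 0.12, 0.13, 0.127, 0.11, 0.082, 0.05, 0.026, 0.012, 0.005, 0.001, 0.0, 0.001, 0.001, 0.001, 0.001] om [0.22, 0.17, 0.04, -0.11, -0.24, -0.29, -0.23, -0.15, -0.09, -0.04, -0.02, -0.0, 0.0, 0.0, 0.0, -0.0]
ROWS [0.0001,-0.0136,0.0005,-0.0827,0,0.0013, 0.0008,-0.0278,0.0013,-0.1249,-0.0004,0.0082, 0.0021,-0.0415,0.0014,-0.1168,-0.0008,0.0209, 0.0034,-0.0538,0.0012,-0.0808,-0.0008,0.0359, 0.0043,-0.0628,0.0012,-0.0406,-0.0001,0.0486, 0.0047,-0.0666,0.0012,-0.011,0.0007,0.0555, 0.0047,-0.066,0.0012,0.0039,0.0011,0.0568]
17:def sim(kn,t0,t1,th,om,G,K,b,c=C):
44:    def prop(x,t0,t1): return np.r_[sim(kn,t0,t1,*x)[1][-1],x[2:]] if t1-t0>DT/2 else x
64:    o=sim(knots(ph),ts,tk[-1]+.1,th,om,*x[2:])[1][::5]; d=np.diff(np.r_[kn[-1,1],ph]); dd=np.diff(np.r_[0,d])
69:t,o=sim(knots(ph),ts,tk[-1],th,om,*x[2:]); print("plan phi",ph.round(3).tolist()); print("pred theta",o[14::10,0].round(3).tolist(),"om",o[14::10,1
```

```bash
python3 -m jog '[0.0001,-0.0136,0.0005,-0.0827,0,0.0013, 0.0008,-0.0278,0.0013,-0.1249,-0.0004,0.0082, 0.0021,-0.0415,0.0014,-0.1168,-0.0008,0.0209, 0.0034,-0.0538,0.0012,-0.0808,-0.0008,0.0359, 0.0043,-0.0628,0.0012,-0.0406,-0.0001,0.0486, 0.0047,-0.0666,0.0012,-0.011,0.0007,0.0555, 0.0047,-0.066,0.0012,0.0039,0.0011,0.0568]'|sed -n 2,3p;python3 ctl.py 7 3 16 0.46
```

```text
tool_pos: [572.8, -72.5, 375.4]
tcp_rot: [-178.7, 0.0, -2.2]
side t 20.600 phi 0.023 psi 0.009 theta 0.033 off -1.1 -0.5 n2360
side t 20.650 phi 0.023 psi -0.001 theta 0.022 off -1.1 -0.5 n2355
side t 20.700 phi 0.022 psi -0.012 theta 0.010 off -1.1 -0.6 n2339
innov mrad [5.0, 6.0, 1.0, -1.0, -14.0, -1.0, 1.0, -9.0, 2.0, 1.0, -17.0, 2.0, -1.0] G 21.8 K 17.5 b -0.0012 sd th 0.0021 om 0.022
now 20.750 theta 0.010 omega -0.211 phi_cmd 0.022
plan phi [0.005, -0.006, -0.005, 0.004, 0.014, 0.019, 0.019, 0.016, 0.011, 0.007, 0.003, 0.002, 0.001, 0.0, 0.0, 0.0]
pred theta [-0.013, -0.012, -0.001, 0.013, 0.021, 0.018, 0.008, 0.001, -0.002, -0.002, -0.002, -0.001, -0.0, 0.0, 0.001, 0.001] om [-0.01, 0.1, 0.12, 0.07, -0.03, -0.1, -0.08, -0.04, -0.01, 0.0, 0.01, 0.01, 0.0, 0.0, 0.0, -0.0]
ROWS [0,-0.004,0.0001,-0.017,0,0.0013, 0.0002,-0.0137,0.0003,-0.0279,0.0001,0.0082, 0.0004,-0.0285,0.0006,-0.027,0.0002,0.0209, 0.0007,-0.0448,0.001,-0.0182,0.0005,0.0359, 0.0008,-0.0583,0.0013,-0.0083,0.0009,0.0486, 0.0009,-0.0655,0.0014,-0.0026,0.0012,0.0555, 0.0009,-0.0671,0.0015,-0.0027,0.0012,0.0568]
```

```bash
sed -i 's/C=2.34/C=2.2/' ctl.py; python3 -m jog '[0,-0.004,0.0001,-0.017,0,0.0013, 0.0002,-0.0137,0.0003,-0.0279,0.0001,0.0082, 0.0004,-0.0285,0.0006,-0.027,0.0002,0.0209, 0.0007,-0.0448,0.001,-0.0182,0.0005,0.0359, 0.0008,-0.0583,0.0013,-0.0083,0.0009,0.0486, 0.0009,-0.0655,0.0014,-0.0026,0.0012,0.0555, 0.0009,-0.0671,0.0015,-0.0027,0.0012,0.0568]'|sed -n 2,3p;python3 ctl.py 7 3 16 0.60
```

```text
tool_pos: [576.2, -4.4, 375.4]
tcp_rot: [-178.9, -0.0, -5.4]
side t 21.625 phi 0.019 psi -0.007 theta 0.012 off -1.3 -0.8 n2491
side t 21.675 phi 0.019 psi -0.013 theta 0.006 off -1.2 -0.6 n2497
side t 21.725 phi 0.019 psi -0.015 theta 0.004 off -1.2 -0.7 n2480
innov mrad [-1.0, -8.0, -1.0, 1.0, -4.0, 2.0, 1.0, -15.0, 1.0, -1.0, 5.0, -3.0, -1.0] G 21.8 K 17.5 b -0.0012 sd th 0.0021 om 0.021
now 21.775 theta 0.005 omega -0.037 phi_cmd 0.019
plan phi [-0.02, -0.041, -0.038, -0.021, -0.001, 0.013, 0.018, 0.018, 0.014, 0.009, 0.006, 0.003, 0.001, 0.001, 0.0, 0.0]
pred theta [0.01, 0.023, 0.037, 0.047, 0.047, 0.037, 0.021, 0.009, 0.003, -0.0, -0.001, -0.001, -0.0, 0.0, 0.001, 0.001] om [0.12, 0.15, 0.11, 0.02, -0.09, -0.15, -0.12, -0.07, -0.04, -0.01, -0.0, 0.0, 0.0, 0.0, 0.0, -0.0]
ROWS [-0.0001,-0.0073,0.0001,-0.0392,0,0.0013, -0.0003,-0.0185,0.0005,-0.0608,-0.0001,0.0082, -0.0009,-0.033,0.0007,-0.0578,-0.0002,0.0209, -0.0016,-0.048,0.0009,-0.0402,0,0.0359, -0.0023,-0.06,0.0011,-0.0203,0.0005,0.0486, -0.0027,-0.066,0.0013,-0.0064,0.0009,0.0555, -0.0029,-0.0668,0.0013,-0.001,0.0011,0.0568]
```

```bash
python3 -m jog '[-0.0001,-0.0073,0.0001,-0.0392,0,0.0013, -0.0003,-0.0185,0.0005,-0.0608,-0.0001,0.0082, -0.0009,-0.033,0.0007,-0.0578,-0.0002,0.0209, -0.0016,-0.048,0.0009,-0.0402,0,0.0359, -0.0023,-0.06,0.0011,-0.0203,0.0005,0.0486, -0.0027,-0.066,0.0013,-0.0064,0.0009,0.0555, -0.0029,-0.0668,0.0013,-0.001,0.0011,0.0568]'|sed -n 2,3p;python3 ctl.py 7 3 16 0.74
```

```text
tool_pos: [579.7, 62.0, 375.4]
tcp_rot: [-178.9, -0.0, -8.7]
side t 22.650 phi 0.019 psi 0.000 theta 0.019 off -1.0 -0.6 n2558
side t 22.700 phi 0.019 psi -0.006 theta 0.013 off -1.1 -0.5 n2539
side t 22.750 phi 0.018 psi -0.010 theta 0.009 off -1.1 -0.6 n2535
innov mrad [1.0, -4.0, 2.0, 1.0, -15.0, 1.0, -1.0, 5.0, -3.0, -1.0, -2.0, -1.0, 0.0] G 21.8 K 17.5 b -0.0012 sd th 0.0021 om 0.021
now 22.800 theta 0.008 omega -0.087 phi_cmd 0.018
plan phi [-0.013, -0.031, -0.028, -0.013, 0.004, 0.015, 0.018, 0.017, 0.013, 0.008, 0.005, 0.002, 0.001, 0.001, 0.0, 0.0]
pred theta [0.005, 0.013, 0.026, 0.036, 0.039, 0.031, 0.017, 0.007, 0.001, -0.001, -0.001, -0.001, -0.0, 0.0, 0.001, 0.001] om [0.08, 0.13, 0.11, 0.03, -0.07, -0.14, -0.11, -0.06, -0.03, -0.01, 0.0, 0.0, 0.0, 0.0, 0.0, -0.0]
ROWS [-0.0001,-0.0061,0.0001,-0.0315,0,0.0013, -0.0009,-0.0168,0.0004,-0.0489,0,0.0082, -0.0023,-0.0312,0.0006,-0.0463,-0.0001,0.0209, -0.004,-0.0466,0.0008,-0.0315,0.0001,0.0359, -0.0056,-0.059,0.0011,-0.0148,0.0005,0.0486, -0.0065,-0.0654,0.0012,-0.0037,0.0009,0.0555, -0.0066,-0.0664,0.0012,0,0.001,0.0568]
```

```bash
python3 -m jog '[-0.0001,-0.0061,0.0001,-0.0315,0,0.0013, -0.0009,-0.0168,0.0004,-0.0489,0,0.0082, -0.0023,-0.0312,0.0006,-0.0463,-0.0001,0.0209, -0.004,-0.0466,0.0008,-0.0315,0.0001,0.0359, -0.0056,-0.059,0.0011,-0.0148,0.0005,0.0486, -0.0065,-0.0654,0.0012,-0.0037,0.0009,0.0555, -0.0066,-0.0664,0.0012,0,0.001,0.0568]'|sed -n 2,3p;python3 ctl.py 7 3 16 0.88
```

```text
tool_pos: [583.2, 128.8, 375.5]
tcp_rot: [-178.9, -0.0, -12.0]
side t 23.675 phi 0.019 psi -0.008 theta 0.011 off -0.9 -0.5 n2525
side t 23.725 phi 0.019 psi -0.015 theta 0.004 off -0.9 -0.6 n2521
side t 23.775 phi 0.018 psi -0.021 theta -0.003 off -0.9 -0.5 n2513
innov mrad [1.0, -15.0, 1.0, -1.0, 5.0, -3.0, -1.0, -2.0, -1.0, 0.0, -6.0, -2.0, -3.0] G 21.8 K 17.5 b -0.0014 sd th 0.0021 om 0.021
now 23.825 theta -0.001 omega -0.096 phi_cmd 0.018
plan phi [-0.007, -0.022, -0.02, -0.007, 0.007, 0.016, 0.018, 0.016, 0.012, 0.008, 0.004, 0.002, 0.001, 0.001, 0.001, 0.001]
pred theta [-0.007, 0.0, 0.014, 0.026, 0.03, 0.025, 0.013, 0.004, 0.0, -0.001, -0.001, -0.001, -0.0, 0.0, 0.001, 0.001] om [0.07, 0.13, 0.12, 0.05, -0.05, -0.12, -0.09, -0.05, -0.02, -0.01, 0.0, 0.0, 0.0, 0.0, 0.0, -0.0]
ROWS [-0.0002,-0.0053,0.0001,-0.0258,0,0.0013, -0.0015,-0.0154,0.0003,-0.0405,0,0.0082, -0.0037,-0.0299,0.0006,-0.0384,0,0.0209, -0.0064,-0.0455,0.0008,-0.0259,0.0002,0.0359, -0.0088,-0.0581,0.001,-0.0119,0.0006,0.0486, -0.0101,-0.0648,0.0012,-0.0028,0.0009,0.0555, -0.0104,-0.066,0.0012,-0.0003,0.001,0.0568]
```

```bash
python3 -m jog '[-0.0002,-0.0053,0.0001,-0.0258,0,0.0013, -0.0015,-0.0154,0.0003,-0.0405,0,0.0082, -0.0037,-0.0299,0.0006,-0.0384,0,0.0209, -0.0064,-0.0455,0.0008,-0.0259,0.0002,0.0359, -0.0088,-0.0581,0.001,-0.0119,0.0006,0.0486, -0.0101,-0.0648,0.0012,-0.0028,0.0009,0.0555, -0.0104,-0.066,0.0012,-0.0003,0.001,0.0568]'|sed -n 2,3p;python3 ctl.py 7 3 16 1.0
```

```text
tool_pos: [586.6, 195.6, 375.4]
tcp_rot: [-179.0, 0.0, -15.2]
side t 24.700 phi 0.018 psi 0.001 theta 0.019 off -0.8 -0.3 n2519
side t 24.750 phi 0.018 psi -0.002 theta 0.017 off -0.7 -0.4 n2522
side t 24.800 phi 0.018 psi -0.004 theta 0.014 off -0.7 -0.4 n2516
innov mrad [-1.0, 5.0, -3.0, -1.0, -2.0, -1.0, 0.0, -6.0, -2.0, -3.0, 7.0, 1.0, 0.0] G 21.8 K 17.5 b -0.0013 sd th 0.0021 om 0.021
now 24.850 theta 0.014 omega -0.040 phi_cmd 0.018
plan phi [-0.019, -0.039, -0.036, -0.02, -0.002, 0.011, 0.016, 0.016, 0.012, 0.009, 0.005, 0.003, 0.002, 0.001, 0.001, 0.0]
pred theta [0.018, 0.028, 0.039, 0.046, 0.045, 0.035, 0.02, 0.009, 0.003, 0.0, -0.0, -0.0, 0.0, 0.0, 0.001, 0.001] om [0.1, 0.12, 0.09, 0.01, -0.09, -0.14, -0.11, -0.07, -0.03, -0.01, -0.0, 0.0, 0.0, 0.0, 0.0, -0.0]
ROWS [-0.0003,-0.0067,0.0001,-0.0367,0,0.0011, -0.0017,-0.0164,0.0004,-0.0568,-0.0001,0.0071, -0.0043,-0.0285,0.0006,-0.0542,-0.0002,0.0179, -0.0075,-0.0409,0.0007,-0.0383,0,0.0308, -0.0102,-0.0508,0.0009,-0.0202,0.0003,0.0417, -0.0118,-0.0557,0.001,-0.0074,0.0007,0.0476, -0.0121,-0.0562,0.001,-0.0022,0.0008,0.0487]
```

```bash
python3 -m jog '[-0.0003,-0.0067,0.0001,-0.0367,0,0.0011, -0.0017,-0.0164,0.0004,-0.0568,-0.0001,0.0071, -0.0043,-0.0285,0.0006,-0.0542,-0.0002,0.0179, -0.0075,-0.0409,0.0007,-0.0383,0,0.0308, -0.0102,-0.0508,0.0009,-0.0202,0.0003,0.0417, -0.0118,-0.0557,0.001,-0.0074,0.0007,0.0476, -0.0121,-0.0562,0.001,-0.0022,0.0008,0.0487]'|sed -n 2,3p;python3 ctl.py 6 3
```

```text
tool_pos: [589.7, 252.8, 375.6]
tcp_rot: [-179.1, -0.0, -18.0]
side t 25.725 phi 0.016 psi 0.009 theta 0.025 off -0.6 -0.3 n2479
side t 25.775 phi 0.016 psi 0.005 theta 0.022 off -0.7 -0.4 n2473
side t 25.825 phi 0.016 psi -0.000 theta 0.016 off -0.6 -0.3 n2470
innov mrad [-1.0, -2.0, -1.0, 0.0, -6.0, -2.0, -3.0, 7.0, 1.0, 0.0, 5.0, 1.0, -2.0] G 21.8 K 17.5 b -0.0013 sd th 0.0021 om 0.021
now 25.875 theta 0.017 omega -0.067 phi_cmd 0.016
plan phi [0.008, 0.002, -0.001, -0.002, -0.001, -0.0, 0.001, 0.001, 0.002, 0.002, 0.002, 0.002, 0.001, 0.001, 0.001, 0.001]
pred theta [0.011, 0.009, 0.008, 0.007, 0.006, 0.005, 0.003, 0.002, 0.001, 0.001, 0.0, 0.0, 0.0, 0.0, 0.0, 0.0] om [-0.02, -0.01, -0.01, -0.01, -0.01, -0.01, -0.01, -0.01, -0.01, -0.0, -0.0, -0.0, -0.0, -0.0, -0.0, -0.0]
ROWS [0,-0.0012,0,-0.0079,0,0, 0,-0.0021,0,-0.0142,0,0, 0,-0.0025,0,-0.0172,0,0, 0,-0.0026,0,-0.0177,0,0, 0,-0.0025,0,-0.017,0,0, 0,-0.0023,0,-0.0159,0,0]
```

```bash
python3 -m jog '[0,-0.0012,0,-0.0079,0,0, 0,-0.0021,0,-0.0142,0,0, 0,-0.0025,0,-0.0172,0,0, 0,-0.0026,0,-0.0177,0,0, 0,-0.0025,0,-0.017,0,0, 0,-0.0023,0,-0.0159,0,0]'|sed -n 2,3p;python3 ctl.py 7 3
```

```text
tool_pos: [590.5, 255.0, 375.5]
tcp_rot: [-180.0, 0.0, -18.0]
side t 26.625 phi 0.000 psi 0.018 theta 0.018 off -0.4 -0.3 n2451
side t 26.675 phi 0.000 psi 0.018 theta 0.018 off -0.6 -0.3 n2446
side t 26.725 phi 0.000 psi 0.019 theta 0.020 off -0.6 -0.3 n2448
innov mrad [0.0, -6.0, -2.0, -3.0, 7.0, 1.0, 0.0, 5.0, 1.0, -2.0, 13.0, -0.0, 0.0] G 21.8 K 17.5 b -0.0011 sd th 0.0021 om 0.020
now 26.775 theta 0.019 omega 0.022 phi_cmd -0.000
plan phi [-0.01, -0.015, -0.014, -0.009, -0.004, -0.001, 0.002, 0.003, 0.003, 0.003, 0.002, 0.002, 0.001, 0.001, 0.001, 0.001]
pred theta [0.024, 0.026, 0.024, 0.02, 0.016, 0.011, 0.007, 0.004, 0.002, 0.001, 0.001, 0.0, 0.0, 0.0, 0.0, 0.0] om [0.02, -0.0, -0.02, -0.03, -0.04, -0.03, -0.03, -0.02, -0.01, -0.01, -0.0, -0.0, -0.0, -0.0, -0.0, -0.0]
ROWS [0,-0.0015,0,-0.0104,0,0, 0,-0.0022,0,-0.0152,0,0, 0,-0.002,0,-0.0138,0,0, 0,-0.0014,0,-0.0093,0,0, 0,-0.0006,0,-0.0043,0,0, 0,-0.0001,0,-0.0005,0,0, 0,0.0003,0,0.0018,0,0]
```

```bash
python3 -m jog '[0,-0.0015,0,-0.0104,0,0, 0,-0.0022,0,-0.0152,0,0, 0,-0.002,0,-0.0138,0,0, 0,-0.0014,0,-0.0093,0,0, 0,-0.0006,0,-0.0043,0,0, 0,-0.0001,0,-0.0005,0,0, 0,0.0003,0,0.0018,0,0]'|sed -n 2,3p;python3 ctl.py 7 3
```

```text
tool_pos: [590.4, 254.6, 375.5]
tcp_rot: [-179.9, 0.0, -18.0]
side t 27.650 phi 0.002 psi 0.012 theta 0.014 off -0.6 -0.3 n2449
side t 27.700 phi 0.002 psi 0.009 theta 0.012 off -0.6 -0.3 n2453
side t 27.750 phi 0.002 psi 0.012 theta 0.013 off -0.5 -0.3 n2452
innov mrad [-3.0, 7.0, 1.0, 0.0, 5.0, 1.0, -2.0, 13.0, -0.0, 0.0, 6.0, -1.0, 2.0] G 21.8 K 17.5 b -0.0010 sd th 0.0021 om 0.021
now 27.800 theta 0.013 omega -0.005 phi_cmd 0.002
plan phi [-0.003, -0.006, -0.005, -0.003, -0.001, 0.0, 0.001, 0.002, 0.002, 0.002, 0.001, 0.001, 0.001, 0.001, 0.001, 0.001]
pred theta [0.013, 0.013, 0.012, 0.01, 0.007, 0.005, 0.003, 0.002, 0.001, 0.001, 0.0, 0.0, 0.0, 0.0, 0.0, 0.0] om [0.0, -0.01, -0.01, -0.02, -0.02, -0.02, -0.01, -0.01, -0.01, -0.0, -0.0, -0.0, -0.0, -0.0, -0.0, -0.0]
ROWS [0,-0.0007,0,-0.005,0,0, 0,-0.0011,0,-0.0074,0,0, 0,-0.001,0,-0.0071,0,0, 0,-0.0008,0,-0.0052,0,0, 0,-0.0005,0,-0.0032,0,0, 0,-0.0002,0,-0.0015,0,0, 0,-0.0001,0,-0.0005,0,0]
```

```bash
cat > chk.py <<'E'
from h import *
st=r.sense(); s=r.snapshot("scene"); p=world(s,np.ones((480,640),bool)); q=(p-[590.7,255.2,0])
u=np.radians(-18); R=np.array([[np.cos(u),np.sin(u)],[-np.sin(u),np.cos(u)]]); b=np.c_[q[:,:2]@R.T,q[:,2]]
k=b[(b[:,2]>42)&(b[:,2]<55)&(abs(b[:,0])<60)&(abs(b[:,1])<95)&(abs(b[:,1])>45)]
for sg in (1,-1): m=k[k[:,1]*sg>0]; print("kerb y",np.percentile(m[:,1],[3,50,97]).round(1) if len(m) else None,len(m))
t=b[(b[:,2]>412)&(b[:,2]<424)&(abs(b[:,0])<95)&(abs(b[:,1])<40)]; print("bar",len(t),cv2.minAreaRect(t[:,:2].astype(np.float32)),"z",np.percentile(t[:,2],[50,95]))
e=b[(b[:,2]>90)&(b[:,2]<112)&(abs(b[:,0])<100)&(abs(b[:,1])<70)]; print("base",len(e),cv2.minAreaRect(e[:,:2].astype(np.float32)),np.percentile(e[:,2],[3,50,97]))
E
python3 -m jog '[0,-0.0007,0,-0.005,0,0, 0,-0.0011,0,-0.0074,0,0, 0,-0.001,0,-0.0071,0,0, 0,-0.0008,0,-0.0052,0,0, 0,-0.0005,0,-0.0032,0,0, 0,-0.0002,0,-0.0015,0,0, 0,-0.0001,0,-0.0005,0,0]'|sed -n 2,3p; python3 chk.py; python3 ctl.py 7 2
```

```text
tool_pos: [590.4, 254.7, 375.5]
tcp_rot: [-179.9, 0.0, -18.0]
kerb y [60.7 71.1 80.7] 155
kerb y [-78.3 -70.1 -56.9] 96
bar 253 ((8.1253662109375, -0.12689971923828125), (146.93267822265625, 74.84898376464844), 16.53353500366211) z [416.34193171 422.22732594]
base 480 ((1.1927032470703125, 3.840129852294922), (100.70234680175781, 179.03915405273438), 89.45657348632812) [ 93.76256679 101.82222054 109.6157391 ]
side t 28.725 phi 0.001 psi 0.011 theta 0.012 off -0.5 -0.3 n2443
side t 28.775 phi 0.001 psi 0.012 theta 0.013 off -0.6 -0.2 n2441
innov mrad [1.0, 0.0, 5.0, 1.0, -2.0, 13.0, -0.0, 0.0, 6.0, -1.0, 2.0, 9.0, 1.0] G 21.8 K 17.5 b -0.0008 sd th 0.0023 om 0.024
now 28.825 theta 0.013 omega 0.013 phi_cmd 0.001
plan phi [-0.006, -0.01, -0.009, -0.006, -0.003, -0.0, 0.001, 0.002, 0.002, 0.002, 0.002, 0.001, 0.001, 0.001, 0.001, 0.001]
pred theta [0.016, 0.017, 0.017, 0.014, 0.011, 0.008, 0.005, 0.003, 0.002, 0.001, 0.0, 0.0, 0.0, 0.0, 0.0, 0.0] om [0.02, 0.0, -0.01, -0.02, -0.03, -0.02, -0.02, -0.01, -0.01, -0.01, -0.0, -0.0, -0.0, -0.0, -0.0, -0.0]
ROWS [0,-0.0011,0,-0.0077,0,0, 0,-0.0017,0,-0.0115,0,0, 0,-0.0016,0,-0.0108,0,0, 0,-0.0011,0,-0.0078,0,0, 0,-0.0006,0,-0.0044,0,0, 0,-0.0003,0,-0.0017,0,0, 0,0,0,-0.0001,0,0]
```

```bash
sed -i 's/S\["path"\]=dict(u=0/B[2]-=float(sys.argv[5]) if len(sys.argv)>5 else 0; S["path"]=dict(u=0/' ctl.py
python3 -m jog '[0,-0.0011,0,-0.0077,0,0, 0,-0.0017,0,-0.0115,0,0, 0,-0.0016,0,-0.0108,0,0, 0,-0.0011,0,-0.0078,0,0, 0,-0.0006,0,-0.0044,0,0, 0,-0.0003,0,-0.0017,0,0, 0,0,0,-0.0001,0,0]'|sed -n 2,3p;  python3 ctl.py 7 3 16 1.0 0.06
```

```text
tool_pos: [590.4, 254.7, 375.5]
tcp_rot: [-179.9, 0.0, -18.0]
side t 29.700 phi 0.001 psi 0.002 theta 0.004 off -0.7 -0.4 n2439
side t 29.750 phi 0.001 psi 0.004 theta 0.006 off -0.6 -0.2 n2448
side t 29.800 phi 0.001 psi 0.002 theta 0.003 off -0.7 -0.3 n2442
innov mrad [1.0, -2.0, 13.0, -0.0, 0.0, 6.0, -1.0, 2.0, 9.0, 1.0, -2.0, 3.0, -0.0] G 21.8 K 17.5 b -0.0008 sd th 0.0021 om 0.021
now 29.850 theta 0.004 omega -0.012 phi_cmd 0.001
plan phi [0.001, 0.001, 0.001, 0.001, 0.001, 0.001, 0.001, 0.001, 0.001, 0.001, 0.001, 0.001, 0.001, 0.001, 0.001, 0.001]
pred theta [0.002, 0.001, 0.001, 0.0, 0.0, 0.0, 0.0, 0.0, 0.0, 0.0, 0.0, 0.0, 0.0, 0.0, 0.0, 0.0] om [-0.01, -0.01, -0.0, -0.0, -0.0, -0.0, -0.0, -0.0, -0.0, -0.0, -0.0, -0.0, -0.0, -0.0, -0.0, -0.0]
ROWS [0,0,0.0014,0.0001,0,0, 0,0,0.0087,0.0002,0,0, 0,0,0.0221,0.0001,0,0, 0,0,0.0379,-0.0001,0,0, 0,0,0.0513,-0.0002,0,0, 0,0,0.0586,-0.0003,0,0, 0,0,0.06,-0.0004,0,0]
```

```bash
python3 -m jog '[0,0,0.0014,0.0001,0,0, 0,0,0.0087,0.0002,0,0, 0,0,0.0221,0.0001,0,0, 0,0,0.0379,-0.0001,0,0, 0,0,0.0513,-0.0002,0,0, 0,0,0.0586,-0.0003,0,0, 0,0,0.06,-0.0004,0,0]'|sed -n 2,3p;  python3 ctl.py 5 3 16 1.0 0.084
```

```text
tool_pos: [590.1, 254.8, 314.6]
tcp_rot: [-180.0, 0.1, -18.0]
side t 30.725 phi 0.000 psi 0.011 theta 0.011 off -0.7 -0.4 n2296
side t 30.775 phi 0.001 psi 0.007 theta 0.008 off -0.7 -0.2 n2298
side t 30.825 phi 0.001 psi 0.010 theta 0.011 off -0.7 -0.4 n2297
innov mrad [-0.0, 0.0, 6.0, -1.0, 2.0, 9.0, 1.0, -2.0, 3.0, -0.0, 11.0, -5.0, 0.0] G 21.8 K 17.5 b -0.0007 sd th 0.0021 om 0.021
now 30.875 theta 0.011 omega 0.017 phi_cmd 0.001
plan phi [-0.006, -0.01, -0.009, -0.006, -0.003, -0.0, 0.001, 0.002, 0.002, 0.002, 0.001, 0.001, 0.001, 0.001, 0.001, 0.001]
pred theta [0.015, 0.016, 0.015, 0.013, 0.01, 0.007, 0.005, 0.003, 0.002, 0.001, 0.0, 0.0, 0.0, 0.0, 0.0, 0.0] om [0.02, 0.0, -0.01, -0.02, -0.02, -0.02, -0.02, -0.01, -0.01, -0.0, -0.0, -0.0, -0.0, -0.0, 0.0, -0.0]
ROWS [0,-0.0011,0.0014,-0.0072,0,0, 0,-0.0016,0.0076,-0.0107,0,0, 0,-0.0014,0.0164,-0.01,0,0, 0,-0.001,0.0226,-0.0071,0,0, 0,-0.0005,0.024,-0.0039,0,0]
```

```bash
python3 -m jog '[0,-0.0011,0.0014,-0.0072,0,0, 0,-0.0016,0.0076,-0.0107,0,0, 0,-0.0014,0.0164,-0.01,0,0, 0,-0.001,0.0226,-0.0071,0,0, 0,-0.0005,0.024,-0.0039,0,0]'|sed -n 2,4p; python3 -m jog '[0,0.0004,0.001,0.003,0,0, 0,0.0004,0.0018,0.003,0,0, 0,0.0004,0.0018,0.003,0,0]'|sed -n 2,4p; python3 ctl.py 1 1
```

```text
tool_pos: [590.1, 255.1, 290.2]
tcp_rot: [179.8, 0.1, -18.0]
ft_force: [0.5, -0.7, -4.3]
tool_pos: [590.6, 255.0, 289.9]
tcp_rot: [-180.0, -0.0, -18.0]
ft_force: [0.7, -0.6, -6.5]
side t 31.875 phi 0.000 psi 0.011 theta 0.011 off -0.6 -0.3 n2630
innov mrad [0.0, 6.0, -1.0, 2.0, 9.0, 1.0, -2.0, 3.0, -0.0, 11.0, -5.0, 0.0, 11.0] G 21.8 K 17.5 b -0.0006 sd th 0.0030 om 0.027
now 31.925 theta 0.011 omega -0.012 phi_cmd -0.003
plan phi [-0.002, -0.001, -0.0, 0.001, 0.001, 0.001, 0.001, 0.001, 0.001, 0.001, 0.001, 0.001, 0.001, 0.001, 0.001, 0.001]
pred theta [0.008, 0.007, 0.005, 0.003, 0.002, 0.001, 0.001, 0.0, 0.0, 0.0, 0.0, 0.0, 0.0, 0.0, 0.0, 0.0] om [-0.01, -0.01, -0.01, -0.01, -0.01, -0.01, -0.0, -0.0, -0.0, -0.0, -0.0, -0.0, -0.0, -0.0, -0.0, -0.0]
ROWS [0,0.0001,0,0.0007,0,0]
```

```bash
python3 -m jog '[0,0,0.0006,0,0,0, 0,0,0.001,0,0,0]'|sed -n 2,4p; python3 -m jog '[0,0,0.0005,0,0,0, 0,0,0.0008,0,0,0]'|sed -n 2,4p
```

```text
tool_pos: [590.5, 255.0, 289.0]
tcp_rot: [-180.0, -0.0, -18.0]
ft_force: [-0.7, -0.2, -1.6]
tool_pos: [590.6, 255.1, 289.0]
tcp_rot: [-180.0, -0.1, -18.0]
ft_force: [-3.3, -1.4, 3.8]
```

```bash
python3 -m jog '[0,0,0,0,0,0, 0,0,0,0,0,0, 0,0,0,0,0,0, 0,0,0,0,0,0]' 1 60|sed -n 2,5p; python3 -m jog '[0,0,-0.01,0,0,0, 0,0,-0.03,0,0,0, 0,0,-0.06,0,0,0, 0,0,-0.1,0,0,0, 0,0,-0.13,0,0,0, 0,0,-0.13,0,0,0, 0,0,-0.13,0,0,0]'|sed -n 2,5p
python3 - <<'E'
from h import *
s=r.snapshot("side"); w=r.snapshot("scene"); a=np.hstack([s["pixels"][220:420,220:400],w["pixels"][180:380,320:500]])
cv2.imwrite("pics/end.png",cv2.resize(a,(792,440))[...,::-1])
p=world(s,np.ones((480,640),bool)); q=p-[590.7,255.2,0]; t=p[(p[:,2]>318)&(p[:,2]<342)&(np.hypot(q[:,0],q[:,1])<100)]
print(cv2.minAreaRect(t[:,:2].astype(np.float32)),np.percentile(t[:,2],[50,95]),r.sense()["time"])
E
```

```text
tool_pos: [590.5, 255.0, 287.8]
tcp_rot: [180.0, 0.0, -18.0]
ft_force: [0.4, -0.7, -0.8]
finger_gap: 85.2
tool_pos: [590.5, 255.0, 418.0]
tcp_rot: [-180.0, -0.0, -18.0]
ft_force: [-0.2, -0.6, -1.1]
finger_gap: 85.3
((588.2182006835938, 254.9647979736328), (28.572790145874023, 162.2598876953125), 71.93553924560547) [331.07960575 334.72759316] 33.9
```

View pics/end.png

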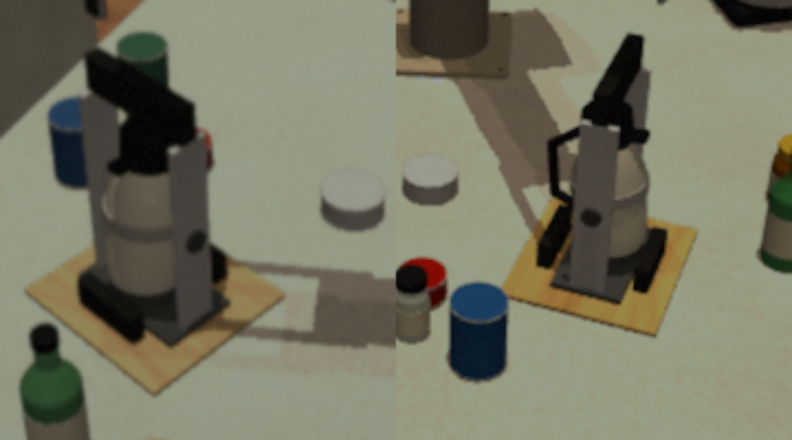

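The picture shows the caddy flat on the board between both kerbs (left view near 150,300; right view near 600,260). The carafe is nearly upright and the gripper is clear.

```bash
for i in 1 2; do python3 -m jog '[0,0,0,0,0,0, 0,0,0,0,0,0, 0,0,0,0,0,0, 0,0,0,0,0,0, 0,0,0,0,0,0, 0,0,0,0,0,0, 0,0,0,0,0,0, 0,0,0,0,0,0]'|sed -n 1,2p; done; python3 -c "from bench import r; print(r.hand_in())"
```

```text
time: 34.9
tool_pos: [590.5, 255.0, 417.9]
time: 35.9
tool_pos: [590.5, 255.0, 417.9]
the job is handed in; nothing more can be done
None
```

The job is handed in, with no verdict returned: the carafe was righted and held nearly still for over 4 s, carried, steadied for over 3 s above the board, then the caddy was set flat between the kerbs and released, about 36 s in all.

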